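Make up a soil-sample lot by weight and fan its cards

ROBOT

A 6-joint arm with a two-finger parallel gripper is mounted at the origin on the work surface. World frame = base frame: x ahead of the robot, y to its left, z up, the work surface at z = 0. Lengths are in m, angles in rad, forces in N, time in s.
With the tool pointing down it reaches from about 0.375 to 0.9 m from the base axis. Payload 3.1 kg.
Tool frame: the origin (TCP) lies midway between the tips of the shut fingers; the grasp point (between the pads) lies 19 mm behind it (manip.grasp_offset is the distance from the TCP to the grasp point, in m); z points along the fingers, y is the line along which they close (so a half turn about z gives the same grasp; the last joint's range is limited). The gripper opens to 85 mm and grips with 20 to 120 N. Pads are 22 mm wide; open, the fingers measure 114 mm over their backs; the gripper's body (76 mm by 85 mm) begins 54 mm behind the grasp point. The pads swing forward as they close: fully open they stand 13 mm farther back than shut.
Start: joints at [1.111, 0.527, 1.433, -0, 1.181, -0.178], TCP at [0.174, 0.6, 0.231] pointing down, gripper open.
Joint ranges: [-3.08, 3.08], [-0.75, 2.2], [0.22, 2.44], [-1.43, 4.57], [0, 2.65], [-2.85, 2.85]. Speed limits (rad/s): [2.79, 2.79, 3.14, 3.14, 3.14, 3.14].

INTERFACE

Orientations are given as a unit quaternion [x, y, z, w].
In Python, from station import sensors, cams, order, manip gives the robot as it stands.
- The arm moves only by the tool move_arm, never from a script. Its argument "targets" is a list of rows, each an object of numbers: "dx", "dy", "dz": the shift along the world's x, y, z normalised to -1 to 1, where 1 is 25 mm; "rx", "ry", "rz": the turn, a rotation vector about the world's x, y, z normalised to -1 to 1, where 1 is 30 degrees. A call has exactly 10 rows; each row shifts and turns the commanded pose from where the row before left it; what a row does not reach is not made up. A row lasts 1/8 s, in which the tool goes at most 62.5 mm and 10.7 degrees, less where a joint would pass 70% of its speed; a pose out of reach is approached as far as the arm can. A call with a number of a shift or a turn outside -1 to 1 is refused whole. A call with a gripper value outside its range is refused whole. "claw" is the opening in per cent of the stroke, from 0 (shut) to 100 (fully open), set as the call begins (left out, the last holds). The fingers move at their own pace and stop on an object; "newtons" is the grip in N (left out, the last holds). Time passes only in rows, so rows that do not move let the fingers close, or fill a call up. It gives the time, the measured TCP pose, the force, the opening and the grip force at its end, in the units of the state.
- sensors.sense(): the state, without advancing time (a new reading comes with each control period).
- cams.snapshot(name): name is "scene" or "top" or "wrist"; returns the picture (480x640x3 uint8, red, green, blue); there is no depth.
- cams.camera_model(name): a dict with "fx", "fy", "cx", "cy" (pixels), "extrinsics" (4x4, takes a point from world to camera coordinates). Camera axes: x right, y down, z forward; pixel columns grow to the right and rows downward; lengths in m; the calibration is good to about 2 mm. The wrist camera is an equidistant fisheye: a pixel r from the principal point sees the ray r / f radians off the axis. A picture is of the moment at which its call begins: read the wrist's pose just before it. camera_model takes no time and is no camera call; for the wrist camera it gives the pose at the moment of the call.
- order.sign_off(): hands the job in; it is judged then, once.
The state is a dict: "t": time; "q": joint angles; "qd": joint speeds; "tau": joint torques, N m; "tcp_pos": TCP position; "tool_rot": TCP orientation; "force": force on the tool from outside, world axes, zero at the start; "ft_torque": the same for the moment, N m; "finger_gap": opening from 0.0 (shut) to 1.0 (fully open); "gripper_force": force on a finger pad.
Only numpy, scipy, OpenCV 4.12 (cv2) and the standard library are available. Lean on these libraries where they do the work, as an engineer would, in place of code of your own. Each camera call takes 0.05 s, during which the arm holds its last target. There are 200 camera calls.

TASK

Clear the glass paperweight off the spring scale and set it on the stack of paper slips, then put soil-sample tins on the pan, standing upright, one after another until the red pointer comes to rest within the green tab; tins not needed stay on the desk. Fan the lot's soil cards face up in the blue tray, square with it, in the order red, yellow, green and, if there is one, blue: red nearest the white-labelled end, every header towards that end, each card lying partly on the one before and leaving its coloured header uncovered. Do not disturb the stapler, the pen stand or the mug.

Things in the scene. Friction and masses are not known exactly. Their poses are not given: they have to be found in the camera images.
- pan (a joint): how far the scale pan has sunk below its empty position, m: 0 empty, at most 0.055; sprung, about 10 mm per tin (8.5 to 11.5 mm, the tins differ), settling within about 1 s
- scale: grey spring parcel scale, fixed to the desk, housing 165 (x) by 195 (y) by 60 mm high; origin on the desk under the pan's centre. Beside the pan on its +y side stands a white two-sided column, 46 mm (x) by 22 mm (y), from y = 90 to 112 mm, top 142 mm above the desk
- pan_top (a point): centre of the steel pan's upper face, 130 mm above the desk when empty; moves with the pan. Pan 160 (x) by 140 mm (y) with a rim 4 mm high, 3 mm thick; axes as the scale's
- pointer (a point): middle of the red forked pointer that sinks with the pan along the column, 8 mm below the pan's upper face and 100 mm to +y of its centre; the pointer is 3 mm thick
- tab: green target tab fixed round the column, 14 mm high; origin at mid-height of the tab, straight above the scale's origin (the tab itself 101 mm to its +y): the pointer is in the tab while it is within 7 mm above or below this height. On the column the target varies from start to start; 2 to 4 tins bring the pointer there, and no tin is heavy enough to jump across the tab
- paperweight: round green glass paperweight, 56 mm across, straight-sided to 21 mm, domed to 36 mm high, 0.2 kg; origin at the centre of its underside. At the start it lies on the pan
- papers: stack of white slips, fixed, 115 (x) by 90 (y) by 10 mm high, off to one side of the desk; origin at the centre of its underside
- tray: shallow blue card tray, fixed, 126 (x) by 200 (y) outside, walls 3 mm thick and 14 mm high, floor 3 mm thick; origin at the centre of its underside; its +y end carries a white label plate (80 mm wide, 12 mm deep inside the end wall), leaving 120 (x) by 182 mm (y from -97 to +85) clear inside
- tray_label (a point): middle of the tray's white label plate at its labelled end, 91 mm to +y of the tray's origin, 14 mm up
- card_red: stiff white soil-colour card with a red header strip, 56 (x) by 76 (y) by 6 mm thick, 45 g; origin at the centre of its underside, z out of its printed face, +y towards the red header (14 mm deep, along the +y edge). Starts face up on the desk
- card_yellow: stiff white soil-colour card with a yellow header strip, 56 (x) by 76 (y) by 6 mm thick, 45 g; origin at the centre of its underside, z out of its printed face, +y towards the yellow header (14 mm deep, along the +y edge). Starts face up on the desk
- card_green: stiff white soil-colour card with a green header strip, 56 (x) by 76 (y) by 6 mm thick, 45 g; origin at the centre of its underside, z out of its printed face, +y towards the green header (14 mm deep, along the +y edge). Starts face up on the desk
- card_blue: stiff white soil-colour card with a blue header strip, 56 (x) by 76 (y) by 6 mm thick, 45 g; origin at the centre of its underside, z out of its printed face, +y towards the blue header (14 mm deep, along the +y edge). Starts face up on the desk, missing in some starts
- tin0: closed aluminium soil-sample tin, 48 mm across, 36 mm high, about 94 to 126 g; origin at the centre of its underside. Starts upright on the desk; some of the six are missing in some starts
- tin1: closed aluminium soil-sample tin, 48 mm across, 36 mm high, about 94 to 126 g; origin at the centre of its underside. Starts upright on the desk; some of the six are missing in some starts
- tin2: closed aluminium soil-sample tin, 48 mm across, 36 mm high, about 94 to 126 g; origin at the centre of its underside. Starts upright on the desk; some of the six are missing in some starts
- tin3: closed aluminium soil-sample tin, 48 mm across, 36 mm high, about 94 to 126 g; origin at the centre of its underside. Starts upright on the desk; some of the six are missing in some starts
- tin4: closed aluminium soil-sample tin, 48 mm across, 36 mm high, about 94 to 126 g; origin at the centre of its underside. Starts upright on the desk; some of the six are missing in some starts
- tin5: closed aluminium soil-sample tin, 48 mm across, 36 mm high, about 94 to 126 g; origin at the centre of its underside. Starts upright on the desk; some of the six are missing in some starts
- stapler: blue desk stapler, 125 by 34 by 42 mm, loose, a bystander; origin at the centre of its underside
- penstand: dark pen stand with pens, 72 mm across, 95 mm high (pens to 145 mm), loose, a bystander; origin at the centre of its underside
- mug: white mug, 76 mm across, 85 mm high, loose, a bystander; origin at the centre of its underside

How it is judged:
On the way:
1. the pan is cleared and comes back up to zero before it is loaded (value of joint pan below 0.002 m and contact force between paperweight and scale below 0.05 N), for 0.2 s.
At the end, for the whole second after the job is handed in: Paperweight flat on the slips; pointer at rest in the tab (7.8 mm either side); each tin upright inside the pan's rim or on the desk clear of the scale; cards face up in the tray, 0.25 rad square, headers to the label, each on the one before, 12-70 mm further on, 14 mm in line; all released (x of paperweight in the frame of papers between -0.05 and 0.05 m and y of paperweight in the frame of papers between -0.04 and 0.04 m and z of paperweight in the frame of papers between 0.005 and 0.015 m and angle between paperweight's own z axis and vertical below 0.15 rad and z of pointer in the frame of tab between -0.0078 and 0.0078 m and velocity of joint pan between -0.005 and 0.005 m/s and ((x of tin0 in the frame of pan_top between -0.078 and 0.078 m and y of tin0 in the frame of pan_top between -0.068 and 0.068 m and z of tin0 in the frame of pan_top between -0.004 and 0.012 m and angle between tin0's own z axis and vertical below 0.2 rad) or (height (world z) of tin0 below 0.04 m and contact force between tin0 and scale below 0.1 N)) and ((x of tin1 in the frame of pan_top between -0.078 and 0.078 m and y of tin1 in the frame of pan_top between -0.068 and 0.068 m and z of tin1 in the frame of pan_top between -0.004 and 0.012 m and angle between tin1's own z axis and vertical below 0.2 rad) or (height (world z) of tin1 below 0.04 m and contact force between tin1 and scale below 0.1 N)) and ((x of tin2 in the frame of pan_top between -0.078 and 0.078 m and y of tin2 in the frame of pan_top between -0.068 and 0.068 m and z of tin2 in the frame of pan_top between -0.004 and 0.012 m and angle between tin2's own z axis and vertical below 0.2 rad) or (height (world z) of tin2 below 0.04 m and contact force between tin2 and scale below 0.1 N)) and ((x of tin3 in the frame of pan_top between -0.078 and 0.078 m and y of tin3 in the frame of pan_top between -0.068 and 0.068 m and z of tin3 in the frame of pan_top between -0.004 and 0.012 m and angle between tin3's own z axis and vertical below 0.2 rad) or (height (world z) of tin3 below 0.04 m and contact force between tin3 and scale below 0.1 N)) and ((x of tin4 in the frame of pan_top between -0.078 and 0.078 m and y of tin4 in the frame of pan_top between -0.068 and 0.068 m and z of tin4 in the frame of pan_top between -0.004 and 0.012 m and angle between tin4's own z axis and vertical below 0.2 rad) or (height (world z) of tin4 below 0.04 m and contact force between tin4 and scale below 0.1 N)) and ((x of tin5 in the frame of pan_top between -0.078 and 0.078 m and y of tin5 in the frame of pan_top between -0.068 and 0.068 m and z of tin5 in the frame of pan_top between -0.004 and 0.012 m and angle between tin5's own z axis and vertical below 0.2 rad) or (height (world z) of tin5 below 0.04 m and contact force between tin5 and scale below 0.1 N)) and x of card_red in the frame of tray between -0.034 and 0.034 m and y of card_red in the frame of tray between -0.065 and 0.065 m and z of card_red in the frame of tray between 0 and 0.03 m and angle between each of card_red, card_yellow, card_green, card_blue's own z axis and vertical below 0.35 rad and angle between the y axis of each of card_red, card_yellow, card_green, card_blue and the y axis of tray, either way round below 0.25 rad and linear speed of each of card_red, card_yellow, card_green, card_blue below 0.02 m/s and y of tray_label in the frame of card_red above 0.01 m and x of card_yellow in the frame of tray between -0.034 and 0.034 m and y of card_yellow in the frame of tray between -0.065 and 0.065 m and z of card_yellow in the frame of tray between 0 and 0.03 m and y of tray_label in the frame of card_yellow above 0.01 m and y of card_yellow in the frame of card_red between -0.07 and -0.012 m and x of card_yellow in the frame of card_red between -0.014 and 0.014 m and z of card_yellow in the frame of card_red above 0.0015 m and x of card_green in the frame of tray between -0.034 and 0.034 m and y of card_green in the frame of tray between -0.065 and 0.065 m and z of card_green in the frame of tray between 0 and 0.03 m and y of tray_label in the frame of card_green above 0.01 m and y of card_green in the frame of card_yellow between -0.07 and -0.012 m and x of card_green in the frame of card_yellow between -0.014 and 0.014 m and z of card_green in the frame of card_yellow above 0.0015 m and x of card_blue in the frame of tray between -0.034 and 0.034 m and y of card_blue in the frame of tray between -0.065 and 0.065 m and z of card_blue in the frame of tray between 0 and 0.03 m and y of tray_label in the frame of card_blue above 0.01 m and y of card_blue in the frame of card_green between -0.07 and -0.012 m and x of card_blue in the frame of card_green between -0.014 and 0.014 m and z of card_blue in the frame of card_green above 0.0015 m); the robot touches nothing.
It fails at once if the stapler is knocked away (more than 20 mm) or over (distance of stapler from where it was at the start of the episode above 0.02 m or angle between stapler's own z axis and vertical above 0.4 rad).
It fails at once if the penstand is knocked away (more than 20 mm) or over (distance of penstand from where it was at the start of the episode above 0.02 m or angle between penstand's own z axis and vertical above 0.4 rad).
It fails at once if the mug is knocked away (more than 20 mm) or over (distance of mug from where it was at the start of the episode above 0.02 m or angle between mug's own z axis and vertical above 0.4 rad).
Of card_blue, tin5 only 1 to 2 are there at a start; the rules pass over those that are not, and their reading is None.
Of tin0, tin1, tin2, tin3, tin4 only 4 to 5 are there at a start; the rules pass over those that are not, and their reading is None.
At some moment in a run one of tin0, tin1, tin2, tin3, tin4, tin5 may be knocked a few centimetres aside while the robot is not near it.
Once in a run the grip may slacken for a moment while it holds something.
It also fails if it takes over 210 s, if anything falls off the work surface, if the arm or the gripper's body presses on something with over 40 N, if the wrist force passes 120 N, or if a joint passes its speed limit or range.

## Working session

There is one attempt and no reset: what is moved stays moved. The work goes in short steps, Python scripts to look and compute and a tool call to move; the robot and the scene stay as the last step left them, time stands still between calls to the robot, and variables do not carry over. Pictures are saved under pics/ and viewed, at most 18 in all, crops included, and the job is handed in when it is done.

Besides the shell and the picture viewer there is one more tool, called in YAML: its name, and indented under it one key for each argument. move_arm: Moves the arm, as the interface text tells. Scaled input: -1 to 1 covers 25 mm each way for a shift and 30 degrees each way for a turn. Its arguments: {"type":"object","properties":{"targets":{"type":"array"},"claw":{"type":"number"},"newtons":{"type":"number"}},"required":["targets"]}

```bash
mkdir -p pics; ls; python3 - <<'E'
from station import sensors,cams,order,manip
import cv2
for n in("top","scene"):
    im=cams.snapshot(n); cv2.imwrite(f"pics/{n}0.png",im[:,:,::-1]); print(n,cams.camera_model(n))
s=sensors.sense();print(s, manip.grasp_offset)
E
```

```text
pics
top {'fx': 485.48471388961656, 'fy': 485.48471388961656, 'cx': 316.6115559157789, 'cy': 232.2677293518483, 'extrinsics': array([[-0.01227292, -0.99992357,  0.00149423, -0.00289903],
       [-0.99505876,  0.01206594, -0.09855186,  0.57567055],
       [ 0.0985263 , -0.00269637, -0.99513079,  1.14597126],
       [ 0.        ,  0.        ,  0.        ,  1.        ]])}
scene {'fx': 509.44430132159215, 'fy': 509.44430132159215, 'cx': 321.0373087951928, 'cy': 246.27178944142665, 'extrinsics': array([[-0.16507736,  0.98617816,  0.01421619,  0.07499018],
       [ 0.5731531 ,  0.10765101, -0.81234646, -0.25044445],
       [-0.80264873, -0.12595195, -0.58300182,  1.61239404],
       [ 0.        ,  0.        ,  0.        ,  1.        ]])}
{'t': 0.1, 'q': array([ 1.11044473e+00,  5.28375783e-01,  1.43377176e+00,  2.75957984e-05,
        1.18140383e+00, -1.78491127e-01]), 'qd': array([ 1.44110229e-03, -2.80158824e-03, -3.39519026e-03,  9.98205897e-04,
        1.14617772e-03,  4.69803927e-05]), 'tau': array([ 1.59905690e-04, -4.43305743e+01, -1.78585517e+01, -1.92447105e-04,
        3.98600227e-03,  1.28828054e-05]), 'tcp_pos': array([0.17350901, 0.59976543, 0.23043066]), 'tool_rot': array([ 1.40469318e-01,  9.90084548e-01, -9.25816670e-04, -3.19651070e-04]), 'force': array([-0.06262244, -0.72961116,  0.26975224]), 'ft_torque': array([-0.0420751 , -0.00433388, -0.04518664]), 'gripper_force': 0.0, 'finger_gap': 0.9994120195983127} 0.0187
```

View pics/top0.png

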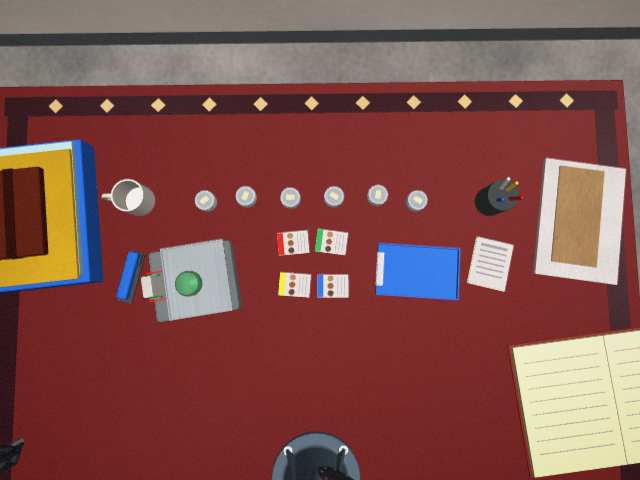

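View pics/scene0.png

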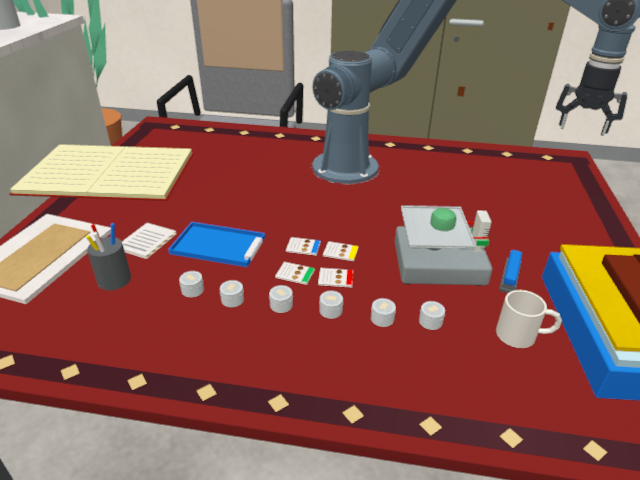

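Top view: the scale is at about (195,282) with the paperweight at (188,283). Six tins lie along row ~197 (x=205,246,290,334,377,417). The cards are red (294,243), green (332,242), yellow (294,285) and blue (333,286). The tray is at (418,271) with its label to the left (+y), and the papers are at (491,263). The mug, stapler and pen stand are off to the sides.

```bash
cat > h.py <<'E'
import numpy as np,cv2
from station import sensors,cams,order,manip
def ray(n,uv,M=None):
    M=M or cams.camera_model(n); u,v=uv
    a=np.array([(u-M['cx'])/M['fx'],(v-M['cy'])/M['fy']])
    if n=='wrist':
        r=np.hypot(*a); d=np.r_[a/max(r,1e-9)*np.sin(r),np.cos(r)]
    else: d=np.r_[a,1]
    E=M['extrinsics'];R=E[:3,:3]
    return -R.T@E[:3,3],R.T@d
def w(n,uv,z,M=None):
    o,d=ray(n,uv,M); return o+d*(z-o[2])/d[2]
def px(n,p,M=None):
    M=M or cams.camera_model(n);E=M['extrinsics'];c=E[:3,:3]@np.asarray(p)+E[:3,3]
    if n=='wrist':
        r=np.hypot(c[0],c[1]);t=np.arctan2(r,c[2]);a=c[:2]/r*t
    else:a=c[:2]/c[2]
    return np.array([M['fx']*a[0]+M['cx'],M['fy']*a[1]+M['cy']])
def blobs(mask,amin=30):
    k,l,st,ce=cv2.connectedComponentsWithStats(mask.astype(np.uint8))
    return [(ce[i],st[i],l==i) for i in range(1,k) if st[i][4]>=amin]
def rect(m,n,z,M=None):
    """min-area rectangle of a mask, done on world coordinates at height z"""
    c=max(cv2.findContours(m.astype(np.uint8),0,2)[0],key=cv2.contourArea)[:,0]
    P=np.array([w(n,p,z,M)[:2] for p in c])*1000
    (cx,cy),(a,b),t=cv2.minAreaRect(P.astype(np.float32))
    return np.round([cx,cy,a,b,t],1)
def hsv(im): return cv2.cvtColor(im,cv2.COLOR_RGB2HSV).astype(int)
E
python3 - <<'E'
from h import *
im=cv2.imread('pics/top0.png')[:,:,::-1].copy();H=hsv(im);h,s,v=H[...,0],H[...,1],H[...,2]
roi=np.zeros(h.shape,bool);roi[170:330,100:520]=1
def sh(name,m,z,amin=30):
    for c,st,mm in blobs(m&roi,amin): print(name,st,np.round(w('top',c,z)[:2]*1000,1),rect(mm,'top',z))
tin=roi.copy();tin[:, :190]=0;tin[:,435:]=0;tin[215:]=0
sh('tin',(s<60)&(v>110)&tin,.036,100)
card=roi.copy();card[:226]=0;card[:,:270]=0;card[:,:]&=True;card[:,355:]=0
sh('card',((s<60)&(v>150))&card,.006,100)
for nm,lo,hi in(('red',-1,5),('yel',22,35),('grn',45,75),('blu',100,125)):
    sh(nm,(h>lo)&(h<hi)&(s>150)&(v>(190 if nm=='red' else 120))&card,.006,8)
t=roi.copy();t[:,:370]=0;t[:,465:]=0;t[:226]=0
sh('tray',(h>100)&(h<125)&(s>120)&t | ((s<60)&(v>150)&t),.010,200)
p=roi.copy();p[:,:465]=0;p[:232]=0
sh('pap',(s<60)&(v>150)&p,.010,200)
sc=roi.copy();sc[:,:140]=0;sc[:,250:]=0;sc[:232]=0
sh('weight',(h>45)&(h<80)&(s>100)&sc,.125)
sh('pan',(s<60)&(v>125)&sc,.12,300)
sh('all',(s<70)&sc,.06,300)
E
python3 - <<'E'
import cv2
a=cv2.imread('pics/top0.png')[220:330,110:260];b=cv2.imread('pics/scene0.png')[190:300,380:530]
cv2.imwrite('pics/c1.png',cv2.hconcat([cv2.resize(a,None,fx=2.6,fy=2.6,interpolation=2),cv2.resize(b,None,fx=2.6,fy=2.6,interpolation=2)]))
E
```

```text
tin [367 185  21  21 329] [ 665.  -157.7] [ 665.1 -157.3   46.3   50.4   44.2]
tin [236 186  21  21 337] [665.4 160.9] [6.652e+02 1.599e+02 4.920e+01 4.840e+01 2.000e-01]
tin [280 187  20  21 328] [660.9  53.7] [661.5  54.7  46.   49.1  89.5]
tin [324 186  20  21 330] [662.6 -51.9] [662.6 -51.9  46.   49.1  89.2]
tin [195 190  22  21 350] [656.1 258.4] [6.566e+02 2.579e+02 4.920e+01 5.080e+01 5.000e-01]
tin [407 190  21  21 329] [ 650.5 -253.3] [ 650.4 -253.7   48.7   49.    89.3]
card [283 230  26  25 482] [553.9  39.6] [554.   41.7  56.5  60.7   4.5]
card [320 230  28  25 485] [552.8 -54.2] [553.4 -52.   61.1  56.5  81.4]
card [284 273  27  25 492] [449.7  36.5] [450.2  38.9  60.5  56.4  84.9]
card [318 274  31  24 530] [446.1 -55.5] [446.9 -48.4  73.3  55.8  89.3]
red [277 233   7  22 121] [550.9  80.1] [551.2  80.1  52.9  13.5   4.5]
yel [278 273   8  22 119] [453.   77.2] [453.2  77.1  13.4  51.9  84.9]
grn [315 230   8  20  96] [559.5 -15.2] [559.8 -15.1  11.8  48.9  81.1]
blu [318 275   5  22 106] [448.2 -16.7] [447.3 -16.6   9.8  50.9  89.2]
tray [ 376  243   84   57 4263] [ 479.1 -255.4] [ 479.6 -254.6  202.1  126.1   85.5]
pap [ 468  237   45   54 1786] [ 495.6 -432.9] [ 496.  -432.7   91.8  116.4   75.8]
weight [176 272  26  23 455] [457.4 274.4] [457.6 273.   55.1  48.   89.3]
pan [ 141  239   97   82 5294] [464.3 267.1] [463.3 276.9 160.2 203.2   8.6]
all [ 141  239  100   83 5763] [464.8 278.6] [464.3 288.8 169.4 222.5   8.6]
```

View pics/c1.png

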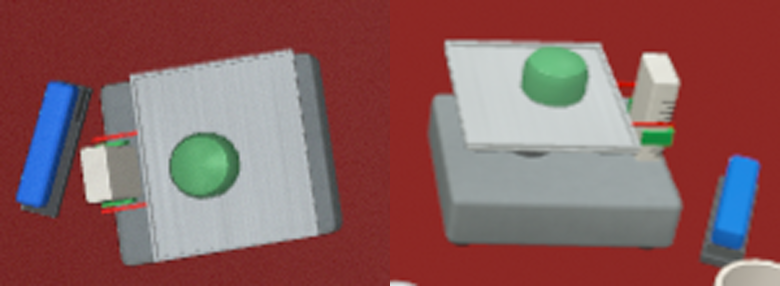

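The crop shows the red pointer about 10 mm above the green tab with the weight on, so roughly 3 tins should do it. The plan is to grip everything along world x, turned to each part. First I move above the paperweight.

move_arm:
  targets:
    - {"dx": 0.9,"dy": -0.9,"rz": -0.2}
    - {"dx": 0.9,"dy": -0.9,"rz": -0.2}
    - {"dx": 0.9,"dy": -0.9,"rz": -0.2}
    - {"dx": 0.9,"dy": -0.9,"rz": -0.2}
    - {"dx": 0.9,"dy": -0.9,"rz": -0.2}
    - {"dx": 0.9,"dy": -0.9,"rz": -0.2}
    - {"dx": 0.9,"dy": -0.9,"rz": -0.2}
    - {"dx": 0.9,"dy": -0.9,"rz": -0.2}
    - {"dx": 0.9,"dy": -0.9,"rz": -0.2}
    - {"dx": 0.9,"dy": -0.9,"rz": -0.2}
  claw: 100
  newtons: 40

```text
schema error: expected keys dx, dy, dz, rx, ry, rz
```

move_arm:
  targets:
    - {"dx": 0.6,"dy": -1,"rz": -0.06}
    - {"dx": 0.6,"dy": -1,"rz": -0.06}
    - {"dx": 0.6,"dy": -1,"rz": -0.06}
    - {"dx": 0.56,"dy": -1,"rz": 0}
    - {}
    - {}
    - {}
    - {}
    - {}
    - {}

```text
schema error: expected keys dx, dy, dz, rx, ry, rz
```

```bash
python3 - <<'E'
from h import *
M=cams.camera_model('wrist');im=cams.snapshot('wrist');cv2.imwrite('pics/w1.png',im[:,:,::-1])
s=sensors.sense();print(s['t'],s['tcp_pos'],s['tool_rot'],s['q'],M['fx'],M['cx'],M['cy'])
E=M['extrinsics'];print(np.round(-E[:3,:3].T@E[:3,3],3),np.round(E[:3,:3],2))
c=[(160.4,248.8),(222.3,239.2),(231.9,311.2),(169.6,320.8)]
for z in(.108,.112,.116):
    P=np.array([w('top',p,z)[:2]*1000 for p in c]);print(z,np.round(P.mean(0),1),np.round(np.linalg.norm(P-np.roll(P,1,0),axis=1),1))
E
```

```text
0.15 [0.17352131 0.59987061 0.23053774] [ 1.40439618e-01  9.90088887e-01 -8.02826436e-04 -2.55348794e-04] [ 1.11052447e+00  5.28297252e-01  1.43358676e+00 -2.08022930e-05
  1.18139344e+00 -1.78453004e-01] 371.64829954431775 315.94461901492207 239.62594119476958
[0.104 0.619 0.374] [[ 0.28  0.96 -0.  ]
 [ 0.92 -0.27  0.28]
 [ 0.27 -0.08 -0.96]]
0.108 [464.5 260.7] [161.6 140.2 162.1 139.1]
0.112 [464.5 259.7] [161.  139.7 161.5 138.6]
0.116 [464.5 258.7] [160.4 139.2 160.9 138.1]
```

View pics/w1.png

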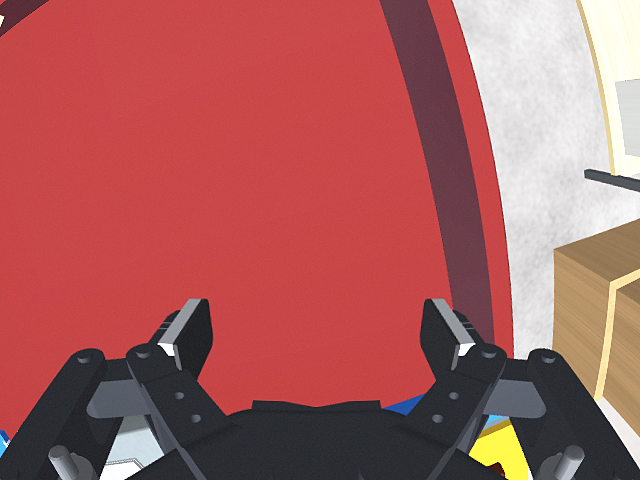

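The move was refused because every row needs all six keys. The wrist picture is still from the start pose and shows only empty desk and the fingers. Resending.

move_arm:
  targets:
    - {"dx": 0.9,"dy": -0.9,"dz": 0,"rx": 0,"ry": 0,"rz": -0.2}
    - {"dx": 0.9,"dy": -0.9,"dz": 0,"rx": 0,"ry": 0,"rz": -0.2}
    - {"dx": 0.9,"dy": -0.9,"dz": 0,"rx": 0,"ry": 0,"rz": -0.2}
    - {"dx": 0.9,"dy": -0.9,"dz": 0,"rx": 0,"ry": 0,"rz": -0.2}
    - {"dx": 0.9,"dy": -0.9,"dz": 0,"rx": 0,"ry": 0,"rz": -0.2}
    - {"dx": 0.9,"dy": -0.9,"dz": 0,"rx": 0,"ry": 0,"rz": -0.2}
    - {"dx": 0.9,"dy": -0.9,"dz": 0,"rx": 0,"ry": 0,"rz": -0.2}
    - {"dx": 0.9,"dy": -0.9,"dz": 0,"rx": 0,"ry": 0,"rz": -0.2}
    - {"dx": 0.9,"dy": -0.9,"dz": 0,"rx": 0,"ry": 0,"rz": -0.2}
    - {"dx": 0.9,"dy": -0.9,"dz": 0,"rx": 0,"ry": 0,"rz": -0.2}
  claw: 100
  newtons: 40

```text
t: 1.4
tcp_pos: [0.3993, 0.3745, 0.2311]
tool_rot: [0.618, 0.786, -0.0, -0.0]
force: [-0.0, -0.2, 0.2]
finger_gap: 0.999
gripper_force: 0.0
```

move_arm:
  targets:
    - {"dx": 0.6,"dy": -1,"dz": 0,"rx": 0,"ry": 0,"rz": -0.06}
    - {"dx": 0.6,"dy": -1,"dz": 0,"rx": 0,"ry": 0,"rz": -0.06}
    - {"dx": 0.6,"dy": -1,"dz": 0,"rx": 0,"ry": 0,"rz": -0.06}
    - {"dx": 0.5,"dy": -1,"dz": 0,"rx": 0,"ry": 0,"rz": 0}
    - {"dx": 0,"dy": 0,"dz": 0,"rx": 0,"ry": 0,"rz": 0}
    - {"dx": 0,"dy": 0,"dz": 0,"rx": 0,"ry": 0,"rz": 0}
    - {"dx": 0,"dy": 0,"dz": 0,"rx": 0,"ry": 0,"rz": 0}
    - {"dx": 0,"dy": 0,"dz": 0,"rx": 0,"ry": 0,"rz": 0}
    - {"dx": 0,"dy": 0,"dz": 0,"rx": 0,"ry": 0,"rz": 0}
    - {"dx": 0,"dy": 0,"dz": 0,"rx": 0,"ry": 0,"rz": 0}

```text
t: 2.65
tcp_pos: [0.4562, 0.2756, 0.2313]
tool_rot: [0.653, 0.757, 0.0, 0.0]
force: [0.5, -0.1, -0.0]
finger_gap: 0.998
gripper_force: 0.0
```

```bash
python3 - <<'E'
from h import *
M=cams.camera_model('wrist');im=cams.snapshot('wrist');cv2.imwrite('pics/w2.png',im[:,:,::-1])
s=sensors.sense();print(s['t'],s['tcp_pos'],s['tool_rot'],s['q'])
H=hsv(im);m=(H[...,0]>45)&(H[...,0]<85)&(H[...,1]>90)
for c,st,mm in blobs(m,300):
    print(st,c)
    for z in (.115,.125,.135): print(rect(mm,'wrist',z,M))
E
```

```text
2.7 [0.4561822  0.27546535 0.23130851] [ 6.52960423e-01  7.57392030e-01 -1.13835586e-05 -2.76551719e-06] [ 3.33418657e-01  4.03961510e-01  1.66317721e+00 -7.55686591e-06
  1.07447640e+00  1.85599106e-01]
[ 279  199   80   82 5112] [318.39182316 240.30809859]
[457.9 270.   58.2  61.8   8.5]
[457.4 272.9  56.   59.4   8.5]
[456.9 275.8  53.7  57.    8.5]
```

View pics/w2.png

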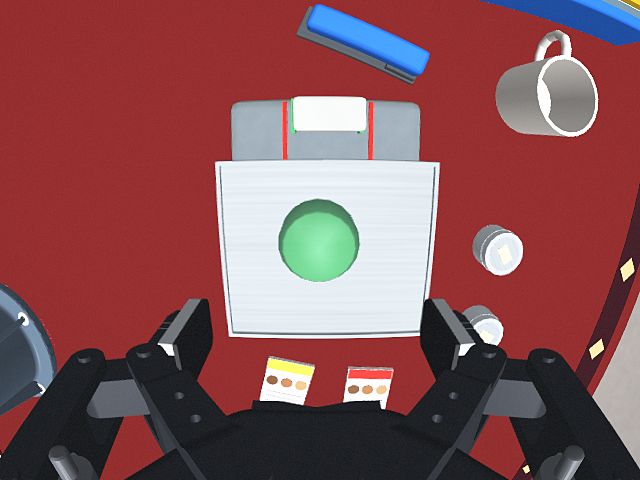

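The wrist view shows the weight at (318,240), tool aligned with the pan. Lower, grip, lift.

move_arm:
  targets:
    - {"dx": 0.04,"dy": -0.06,"dz": -0.8,"rx": 0,"ry": 0,"rz": 0}
    - {"dx": 0,"dy": 0,"dz": -0.8,"rx": 0,"ry": 0,"rz": 0}
    - {"dx": 0,"dy": 0,"dz": -0.8,"rx": 0,"ry": 0,"rz": 0}
    - {"dx": 0,"dy": 0,"dz": -0.8,"rx": 0,"ry": 0,"rz": 0}
    - {"dx": 0,"dy": 0,"dz": -0.7,"rx": 0,"ry": 0,"rz": 0}
    - {"dx": 0,"dy": 0,"dz": -0.5,"rx": 0,"ry": 0,"rz": 0}
    - {"dx": 0,"dy": 0,"dz": -0.2,"rx": 0,"ry": 0,"rz": 0}
    - {"dx": 0,"dy": 0,"dz": -0.1,"rx": 0,"ry": 0,"rz": 0}
    - {"dx": 0,"dy": 0,"dz": 0,"rx": 0,"ry": 0,"rz": 0}
    - {"dx": 0,"dy": 0,"dz": 0,"rx": 0,"ry": 0,"rz": 0}

```text
t: 3.95
tcp_pos: [0.4576, 0.274, 0.1143]
tool_rot: [0.653, 0.757, 0.0, 0.0]
force: [-0.1, -0.3, 0.6]
finger_gap: 0.999
gripper_force: 0.0
```

move_arm:
  targets:
    - {"dx": 0,"dy": 0,"dz": 0,"rx": 0,"ry": 0,"rz": 0}
    - {"dx": 0,"dy": 0,"dz": 0,"rx": 0,"ry": 0,"rz": 0}
    - {"dx": 0,"dy": 0,"dz": 0,"rx": 0,"ry": 0,"rz": 0}
    - {"dx": 0,"dy": 0,"dz": 0,"rx": 0,"ry": 0,"rz": 0}
    - {"dx": 0,"dy": 0,"dz": 0,"rx": 0,"ry": 0,"rz": 0}
    - {"dx": 0,"dy": 0,"dz": 0,"rx": 0,"ry": 0,"rz": 0}
    - {"dx": 0,"dy": 0,"dz": 0,"rx": 0,"ry": 0,"rz": 0}
    - {"dx": 0,"dy": 0,"dz": 0,"rx": 0,"ry": 0,"rz": 0}
    - {"dx": 0,"dy": 0,"dz": 0,"rx": 0,"ry": 0,"rz": 0}
    - {"dx": 0,"dy": 0,"dz": 0,"rx": 0,"ry": 0,"rz": 0}
  claw: 50
  newtons: 50

```text
t: 5.2
tcp_pos: [0.4575, 0.2739, 0.1139]
tool_rot: [0.653, 0.757, 0.0, 0.0]
force: [1.0, 0.3, 0.3]
finger_gap: 0.637
gripper_force: 52.5
```

move_arm:
  targets:
    - {"dx": 0,"dy": 0,"dz": 0.4,"rx": 0,"ry": 0,"rz": 0}
    - {"dx": 0,"dy": 0,"dz": 0.6,"rx": 0,"ry": 0,"rz": 0}
    - {"dx": 0,"dy": 0,"dz": 0.6,"rx": 0,"ry": 0,"rz": 0}
    - {"dx": 0,"dy": 0,"dz": 0.6,"rx": 0,"ry": 0,"rz": 0}
    - {"dx": 0,"dy": 0,"dz": 0.6,"rx": 0,"ry": 0,"rz": 0}
    - {"dx": 0,"dy": 0,"dz": 0.4,"rx": 0,"ry": 0,"rz": 0}
    - {"dx": 0,"dy": 0,"dz": 0,"rx": 0,"ry": 0,"rz": 0}
    - {"dx": 0,"dy": 0,"dz": 0,"rx": 0,"ry": 0,"rz": 0}
    - {"dx": 0,"dy": 0,"dz": 0,"rx": 0,"ry": 0,"rz": 0}
    - {"dx": 0,"dy": 0,"dz": 0,"rx": 0,"ry": 0,"rz": 0}

```text
t: 6.45
tcp_pos: [0.457, 0.2737, 0.1933]
tool_rot: [0.653, 0.757, -0.001, -0.0]
force: [0.8, -0.3, -2.7]
finger_gap: 0.63
gripper_force: 52.9
```

move_arm:
  targets:
    - {"dx": 0.052,"dy": -0.94,"dz": 0,"rx": 0,"ry": 0,"rz": 0}
    - {"dx": 0.052,"dy": -0.94,"dz": 0,"rx": 0,"ry": 0,"rz": 0}
    - {"dx": 0.052,"dy": -0.94,"dz": 0,"rx": 0,"ry": 0,"rz": 0}
    - {"dx": 0.052,"dy": -0.94,"dz": 0,"rx": 0,"ry": 0,"rz": 0}
    - {"dx": 0.052,"dy": -0.94,"dz": 0,"rx": 0,"ry": 0,"rz": 0}
    - {"dx": 0.052,"dy": -0.94,"dz": 0,"rx": 0,"ry": 0,"rz": 0}
    - {"dx": 0.052,"dy": -0.94,"dz": 0,"rx": 0,"ry": 0,"rz": 0}
    - {"dx": 0.052,"dy": -0.94,"dz": 0,"rx": 0,"ry": 0,"rz": 0}
    - {"dx": 0.052,"dy": -0.94,"dz": 0,"rx": 0,"ry": 0,"rz": 0}
    - {"dx": 0.052,"dy": -0.94,"dz": 0,"rx": 0,"ry": 0,"rz": 0}

```text
t: 7.7
tcp_pos: [0.4703, 0.0381, 0.1937]
tool_rot: [0.653, 0.757, -0.0, -0.0]
force: [-0.2, 0.2, -1.9]
finger_gap: 0.633
gripper_force: 52.9
```

move_arm:
  targets:
    - {"dx": 0.052,"dy": -0.94,"dz": 0,"rx": 0,"ry": 0,"rz": 0}
    - {"dx": 0.052,"dy": -0.94,"dz": 0,"rx": 0,"ry": 0,"rz": 0}
    - {"dx": 0.052,"dy": -0.94,"dz": 0,"rx": 0,"ry": 0,"rz": 0}
    - {"dx": 0.052,"dy": -0.94,"dz": 0,"rx": 0,"ry": 0,"rz": 0}
    - {"dx": 0.052,"dy": -0.94,"dz": 0,"rx": 0,"ry": 0,"rz": 0}
    - {"dx": 0.052,"dy": -0.94,"dz": 0,"rx": 0,"ry": 0,"rz": 0}
    - {"dx": 0.052,"dy": -0.94,"dz": 0,"rx": 0,"ry": 0,"rz": 0}
    - {"dx": 0.052,"dy": -0.94,"dz": 0,"rx": 0,"ry": 0,"rz": 0}
    - {"dx": 0.052,"dy": -0.94,"dz": 0,"rx": 0,"ry": 0,"rz": 0}
    - {"dx": 0.052,"dy": -0.94,"dz": 0,"rx": 0,"ry": 0,"rz": 0}

```text
t: 8.95
tcp_pos: [0.4832, -0.1969, 0.1936]
tool_rot: [0.653, 0.757, -0.0, -0.0]
force: [-0.8, -0.7, -2.0]
finger_gap: 0.63
gripper_force: 52.9
```

move_arm:
  targets:
    - {"dx": 0.052,"dy": -0.94,"dz": 0,"rx": 0,"ry": 0,"rz": 0}
    - {"dx": 0.052,"dy": -0.94,"dz": 0,"rx": 0,"ry": 0,"rz": 0}
    - {"dx": 0.052,"dy": -0.94,"dz": 0,"rx": 0,"ry": 0,"rz": 0}
    - {"dx": 0.052,"dy": -0.94,"dz": 0,"rx": 0,"ry": 0,"rz": 0}
    - {"dx": 0.052,"dy": -0.94,"dz": 0,"rx": 0,"ry": 0,"rz": 0}
    - {"dx": 0.052,"dy": -0.94,"dz": 0,"rx": 0,"ry": 0,"rz": 0}
    - {"dx": 0.052,"dy": -0.94,"dz": 0,"rx": 0,"ry": 0,"rz": 0}
    - {"dx": 0.052,"dy": -0.94,"dz": 0,"rx": 0,"ry": 0,"rz": 0}
    - {"dx": 0.052,"dy": -0.94,"dz": 0,"rx": 0,"ry": 0,"rz": 0}
    - {"dx": 0.052,"dy": -0.94,"dz": 0,"rx": 0,"ry": 0,"rz": 0}

```text
t: 10.2
tcp_pos: [0.4961, -0.4327, 0.1936]
tool_rot: [0.653, 0.757, 0.0, -0.0]
force: [-0.6, 0.6, -1.7]
finger_gap: 0.634
gripper_force: 52.9
```

```bash
cat > wl.py <<'E'
from h import *
import sys
M=cams.camera_model('wrist');im=cams.snapshot('wrist');cv2.imwrite('pics/'+sys.argv[1]+'.png',im[:,:,::-1])
s=sensors.sense();print(round(s['t'],2),np.round(s['tcp_pos'],4),round(s['finger_gap'],3))
E
python3 wl.py w3; python3 - <<'E'
from h import *
M=cams.camera_model('wrist');im=cv2.imread('pics/w3.png')[:,:,::-1].copy();H=hsv(im)
m=(H[...,1]<60)&(H[...,2]>150)
for c,st,mm in blobs(m,1500): print(st,rect(mm,'wrist',.010,M))
E
```

```text
10.25 [ 0.4965 -0.4368  0.1939] 0.63
[ 498   31   44   53 1731] [ 666.9 -251.7   50.8   51.3   32.7]
[  240   145   155   118 10972] [ 496.4 -439.9   92.5  116.8   76. ]
[    0   229   128   160 16444] [ 169.7 -610.4  267.1  224.     6.7]
[   0  371   72   67 2352] [  79.4 -779.6  245.3   97.1   46.3]
```

View pics/w3.png

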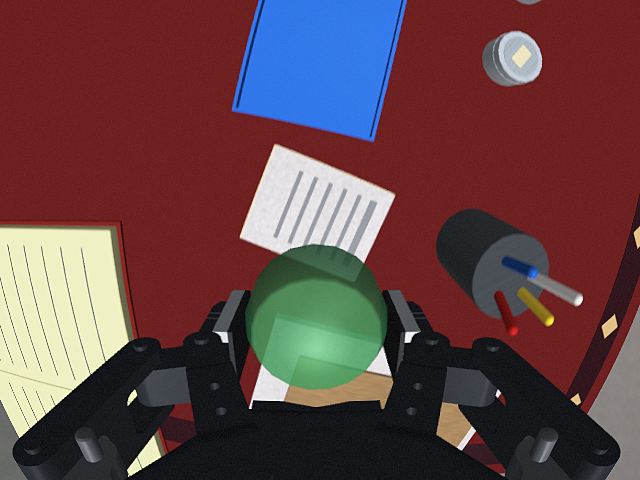

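Weight held in the gripper at (316,316), papers ahead of it at (318,210), pen stand clear. Lowering.

move_arm:
  targets:
    - {"dx": 0,"dy": 0.05,"dz": -0.9,"rx": 0,"ry": 0,"rz": 0}
    - {"dx": 0,"dy": 0,"dz": -0.9,"rx": 0,"ry": 0,"rz": 0}
    - {"dx": 0,"dy": 0,"dz": -0.9,"rx": 0,"ry": 0,"rz": 0}
    - {"dx": 0,"dy": 0,"dz": -0.9,"rx": 0,"ry": 0,"rz": 0}
    - {"dx": 0,"dy": 0,"dz": -0.9,"rx": 0,"ry": 0,"rz": 0}
    - {"dx": 0,"dy": 0,"dz": -0.9,"rx": 0,"ry": 0,"rz": 0}
    - {"dx": 0,"dy": 0,"dz": -0.8,"rx": 0,"ry": 0,"rz": 0}
    - {"dx": 0,"dy": 0,"dz": -0.5,"rx": 0,"ry": 0,"rz": 0}
    - {"dx": 0,"dy": 0,"dz": -0.3,"rx": 0,"ry": 0,"rz": 0}
    - {"dx": 0,"dy": 0,"dz": -0.04,"rx": 0,"ry": 0,"rz": 0}

```text
t: 11.5
tcp_pos: [0.4963, -0.4299, 0.0176]
tool_rot: [0.653, 0.757, 0.0, -0.0]
force: [0.1, -0.3, -1.8]
finger_gap: 0.636
gripper_force: 52.9
```

move_arm:
  targets:
    - {"dx": 0,"dy": 0,"dz": -0.04,"rx": 0,"ry": 0,"rz": 0}
    - {"dx": 0,"dy": 0,"dz": -0.04,"rx": 0,"ry": 0,"rz": 0}
    - {"dx": 0,"dy": 0,"dz": 0,"rx": 0,"ry": 0,"rz": 0}
    - {"dx": 0,"dy": 0,"dz": 0,"rx": 0,"ry": 0,"rz": 0}
    - {"dx": 0,"dy": 0,"dz": 0,"rx": 0,"ry": 0,"rz": 0}
    - {"dx": 0,"dy": 0,"dz": 0,"rx": 0,"ry": 0,"rz": 0}
    - {"dx": 0,"dy": 0,"dz": 0,"rx": 0,"ry": 0,"rz": 0}
    - {"dx": 0,"dy": 0,"dz": 0,"rx": 0,"ry": 0,"rz": 0}
    - {"dx": 0,"dy": 0,"dz": 0,"rx": 0,"ry": 0,"rz": 0}
    - {"dx": 0,"dy": 0,"dz": 0,"rx": 0,"ry": 0,"rz": 0}

```text
t: 12.75
tcp_pos: [0.4963, -0.4299, 0.0158]
tool_rot: [0.653, 0.757, -0.0, 0.0]
force: [-1.3, 0.1, -3.0]
finger_gap: 0.632
gripper_force: 52.9
```

move_arm:
  targets:
    - {"dx": 0,"dy": -0.15,"dz": -0.04,"rx": 0,"ry": 0,"rz": 0}
    - {"dx": 0,"dy": 0,"dz": -0.04,"rx": 0,"ry": 0,"rz": 0}
    - {"dx": 0,"dy": 0,"dz": -0.04,"rx": 0,"ry": 0,"rz": 0}
    - {"dx": 0,"dy": 0,"dz": 0,"rx": 0,"ry": 0,"rz": 0}
    - {"dx": 0,"dy": 0,"dz": 0,"rx": 0,"ry": 0,"rz": 0}
    - {"dx": 0,"dy": 0,"dz": 0,"rx": 0,"ry": 0,"rz": 0}
    - {"dx": 0,"dy": 0,"dz": 0,"rx": 0,"ry": 0,"rz": 0}
    - {"dx": 0,"dy": 0,"dz": 0,"rx": 0,"ry": 0,"rz": 0}
    - {"dx": 0,"dy": 0,"dz": 0,"rx": 0,"ry": 0,"rz": 0}
    - {"dx": 0,"dy": 0,"dz": 0,"rx": 0,"ry": 0,"rz": 0}

```text
t: 14.0
tcp_pos: [0.4963, -0.434, 0.0132]
tool_rot: [0.653, 0.757, -0.0, 0.0]
force: [-2.0, -0.4, 6.0]
finger_gap: 0.633
gripper_force: 53.6
```

move_arm:
  targets:
    - {"dx": 0,"dy": 0,"dz": 0.02,"rx": 0,"ry": 0,"rz": 0}
    - {"dx": 0,"dy": 0,"dz": 0,"rx": 0,"ry": 0,"rz": 0}
    - {"dx": 0,"dy": 0,"dz": 0,"rx": 0,"ry": 0,"rz": 0}
    - {"dx": 0,"dy": 0,"dz": 0,"rx": 0,"ry": 0,"rz": 0}
    - {"dx": 0,"dy": 0,"dz": 0.4,"rx": 0,"ry": 0,"rz": 0}
    - {"dx": 0,"dy": 0,"dz": 0.9,"rx": 0,"ry": 0,"rz": 0}
    - {"dx": 0,"dy": 0,"dz": 0.9,"rx": 0,"ry": 0,"rz": 0}
    - {"dx": 0,"dy": 0,"dz": 0.9,"rx": 0,"ry": 0,"rz": 0}
    - {"dx": 0,"dy": 0,"dz": 0.9,"rx": 0,"ry": 0,"rz": 0}
    - {"dx": 0,"dy": 0,"dz": 0.9,"rx": 0,"ry": 0,"rz": 0}
  claw: 100

```text
t: 15.25
tcp_pos: [0.4963, -0.4337, 0.1374]
tool_rot: [0.653, 0.757, -0.0, 0.0]
force: [-0.6, 0.3, 0.1]
finger_gap: 1.001
gripper_force: 0.0
```

move_arm:
  targets:
    - {"dx": 0.114,"dy": 0.965,"dz": 0,"rx": 0,"ry": 0,"rz": -0.007}
    - {"dx": 0.114,"dy": 0.965,"dz": 0,"rx": 0,"ry": 0,"rz": -0.007}
    - {"dx": 0.114,"dy": 0.965,"dz": 0,"rx": 0,"ry": 0,"rz": -0.007}
    - {"dx": 0.114,"dy": 0.965,"dz": 0,"rx": 0,"ry": 0,"rz": -0.007}
    - {"dx": 0.114,"dy": 0.965,"dz": 0,"rx": 0,"ry": 0,"rz": -0.007}
    - {"dx": 0.114,"dy": 0.965,"dz": 0,"rx": 0,"ry": 0,"rz": -0.007}
    - {"dx": 0.114,"dy": 0.965,"dz": 0,"rx": 0,"ry": 0,"rz": -0.007}
    - {"dx": 0.114,"dy": 0.965,"dz": 0,"rx": 0,"ry": 0,"rz": -0.007}
    - {"dx": 0.114,"dy": 0.965,"dz": 0,"rx": 0,"ry": 0,"rz": -0.007}
    - {"dx": 0.114,"dy": 0.965,"dz": 0,"rx": 0,"ry": 0,"rz": -0.007}

```text
t: 16.5
tcp_pos: [0.5248, -0.1906, 0.1357]
tool_rot: [0.667, 0.745, 0.0, -0.0]
force: [0.4, 0.6, 0.4]
finger_gap: 1.001
gripper_force: 0.0
```

move_arm:
  targets:
    - {"dx": 0.114,"dy": 0.965,"dz": 0,"rx": 0,"ry": 0,"rz": -0.007}
    - {"dx": 0.114,"dy": 0.965,"dz": 0,"rx": 0,"ry": 0,"rz": -0.007}
    - {"dx": 0.114,"dy": 0.965,"dz": 0,"rx": 0,"ry": 0,"rz": -0.007}
    - {"dx": 0.114,"dy": 0.965,"dz": 0,"rx": 0,"ry": 0,"rz": -0.007}
    - {"dx": 0.114,"dy": 0.965,"dz": 0,"rx": 0,"ry": 0,"rz": -0.007}
    - {"dx": 0.114,"dy": 0.965,"dz": 0,"rx": 0,"ry": 0,"rz": -0.007}
    - {"dx": 0.114,"dy": 0.965,"dz": 0,"rx": 0,"ry": 0,"rz": -0.007}
    - {"dx": 0.114,"dy": 0.965,"dz": 0,"rx": 0,"ry": 0,"rz": -0.007}
    - {"dx": 0.114,"dy": 0.965,"dz": 0,"rx": 0,"ry": 0,"rz": -0.007}
    - {"dx": 0.114,"dy": 0.965,"dz": 0,"rx": 0,"ry": 0,"rz": -0.007}
  claw: 85

```text
t: 17.75
tcp_pos: [0.5529, 0.0505, 0.1357]
tool_rot: [0.68, 0.733, 0.0, -0.0]
force: [-0.6, 0.2, -0.0]
finger_gap: 0.848
gripper_force: 0.0
```

move_arm:
  targets:
    - {"dx": 0,"dy": 0,"dz": -0.2,"rx": 0,"ry": 0,"rz": 0}
    - {"dx": 0,"dy": 0,"dz": -0.2,"rx": 0,"ry": 0,"rz": 0}
    - {"dx": 0,"dy": 0,"dz": 0,"rx": 0,"ry": 0,"rz": 0}
    - {"dx": 0,"dy": 0,"dz": 0,"rx": 0,"ry": 0,"rz": 0}
    - {"dx": 0,"dy": 0,"dz": 0,"rx": 0,"ry": 0,"rz": 0}
    - {"dx": 0,"dy": 0,"dz": 0,"rx": 0,"ry": 0,"rz": 0}
    - {"dx": 0,"dy": 0,"dz": 0,"rx": 0,"ry": 0,"rz": 0}
    - {"dx": 0,"dy": 0,"dz": 0,"rx": 0,"ry": 0,"rz": 0}
    - {"dx": 0,"dy": 0,"dz": 0,"rx": 0,"ry": 0,"rz": 0}
    - {"dx": 0,"dy": 0,"dz": 0,"rx": 0,"ry": 0,"rz": 0}

```text
t: 19.0
tcp_pos: [0.5532, 0.0489, 0.1258]
tool_rot: [0.68, 0.733, -0.0, -0.0]
force: [-0.2, -0.5, -0.0]
finger_gap: 0.849
gripper_force: 0.0
```

```bash
cat > det.py <<'E'
from h import *
import sys
def look(name):
    M=cams.camera_model('wrist');im=cams.snapshot('wrist');cv2.imwrite(f'pics/{name}.png',im[:,:,::-1])
    s=sensors.sense();print(round(s['t'],2),'tcp',np.round(s['tcp_pos'],4),'gap',round(s['finger_gap'],3))
    return im,M
def top(name):
    im=cams.snapshot('top');cv2.imwrite(f'pics/{name}.png',im[:,:,::-1]);return im,cams.camera_model('top')
if __name__=='__main__':
    im,M=look(sys.argv[1]);z=float(sys.argv[2]) if len(sys.argv)>2 else .006
    H=hsv(im);h,s,v=H[...,0],H[...,1],H[...,2]
    wh=(s<60)&(v>140)
    for c,st,mm in blobs(wh,700): print('white',st,rect(mm,'wrist',z,M))
    for nm,m in(('red',((h<4)|(h>176))&(s>200)&(v>190)),('yel',(h>22)&(h<35)&(s>150)),('grn',(h>50)&(h<75)&(s>150)),('blu',(h>100)&(h<125)&(s>150))):
        for c,st,mm in blobs(m,200): print(nm,st,rect(mm,'wrist',z,M))
E
python3 det.py w4
```

```text
19.05 tcp [0.5533 0.0488 0.1258] gap 0.848
white [  89    0  253   46 5170] [454.6 205.2  40.9 203.4  87. ]
white [ 458   59   71   70 3448] [679.6 166.7  57.1  58.7  87.1]
white [ 149  181   75   97 4454] [450.6  46.   76.5  57.   85.1]
white [ 279  180   78  100 5197] [553.4  49.4  56.   75.9   4.4]
white [ 437  210   66   69 3160] [674.5  47.2  53.4  59.2  58.7]
white [ 270  295   84   88 3591] [554.6 -44.5  78.4  56.8  81.8]
white [ 605  354   35  126 2069] [1050.2 -248.5   67.6  397.5   38.3]
red [281 181  74  19 930] [551.1  79.9  52.6  13.    4.3]
yel [ 153  174   68   27 1168] [452.9  76.4  13.7  53.6  84.9]
grn [284 297  69  27 963] [559.  -15.3  13.4  53.4  82. ]
blu [153 290  53  20 690] [443.6 -17.2  13.9  47.1  89. ]
```

View pics/w4.png

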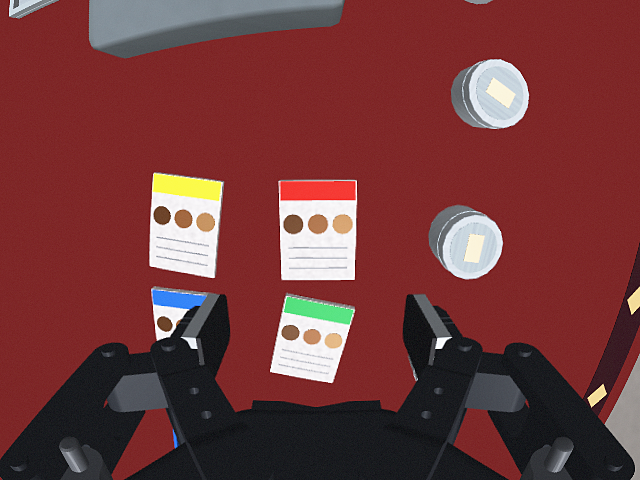

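Red card at (318,230), yellow (186,225), green (318,338), blue partly hidden, two tins to the right. All match the top-view estimates. Descending on the red card.

move_arm:
  targets:
    - {"dx": 0.01,"dy": 0.02,"dz": -0.8,"rx": 0,"ry": 0,"rz": 0}
    - {"dx": 0,"dy": 0,"dz": -0.8,"rx": 0,"ry": 0,"rz": 0}
    - {"dx": 0,"dy": 0,"dz": -0.8,"rx": 0,"ry": 0,"rz": 0}
    - {"dx": 0,"dy": 0,"dz": -0.8,"rx": 0,"ry": 0,"rz": 0}
    - {"dx": 0,"dy": 0,"dz": -0.8,"rx": 0,"ry": 0,"rz": 0}
    - {"dx": 0,"dy": 0,"dz": -0.6,"rx": 0,"ry": 0,"rz": 0}
    - {"dx": 0,"dy": 0,"dz": -0.4,"rx": 0,"ry": 0,"rz": 0}
    - {"dx": 0,"dy": 0,"dz": -0.06,"rx": 0,"ry": 0,"rz": 0}
    - {"dx": 0,"dy": 0,"dz": 0,"rx": 0,"ry": 0,"rz": 0}
    - {"dx": 0,"dy": 0,"dz": 0,"rx": 0,"ry": 0,"rz": 0}
  claw: 74

```text
t: 20.3
tcp_pos: [0.554, 0.0493, -0.0001]
tool_rot: [0.68, 0.733, 0.0, 0.0]
force: [0.5, -0.3, 0.1]
finger_gap: 0.741
gripper_force: 0.0
```

move_arm:
  targets:
    - {"dx": 0,"dy": 0,"dz": -0.04,"rx": 0,"ry": 0,"rz": 0}
    - {"dx": 0,"dy": 0,"dz": -0.04,"rx": 0,"ry": 0,"rz": 0}
    - {"dx": 0,"dy": 0,"dz": 0,"rx": 0,"ry": 0,"rz": 0}
    - {"dx": 0,"dy": 0,"dz": 0,"rx": 0,"ry": 0,"rz": 0}
    - {"dx": 0,"dy": 0,"dz": 0,"rx": 0,"ry": 0,"rz": 0}
    - {"dx": 0,"dy": 0,"dz": 0,"rx": 0,"ry": 0,"rz": 0}
    - {"dx": 0,"dy": 0,"dz": 0,"rx": 0,"ry": 0,"rz": 0}
    - {"dx": 0,"dy": 0,"dz": 0,"rx": 0,"ry": 0,"rz": 0}
    - {"dx": 0,"dy": 0,"dz": 0,"rx": 0,"ry": 0,"rz": 0}
    - {"dx": 0,"dy": 0,"dz": 0,"rx": 0,"ry": 0,"rz": 0}

```text
t: 21.55
tcp_pos: [0.5535, 0.0494, -0.0027]
tool_rot: [0.68, 0.733, -0.0, -0.0]
force: [-1.2, 0.3, 1.2]
finger_gap: 0.742
gripper_force: 0.0
```

move_arm:
  targets:
    - {"dx": 0,"dy": 0,"dz": -0.04,"rx": 0,"ry": 0,"rz": 0}
    - {"dx": 0,"dy": 0,"dz": -0.04,"rx": 0,"ry": 0,"rz": 0}
    - {"dx": 0,"dy": 0,"dz": 0,"rx": 0,"ry": 0,"rz": 0}
    - {"dx": 0,"dy": 0,"dz": 0,"rx": 0,"ry": 0,"rz": 0}
    - {"dx": 0,"dy": 0,"dz": 0,"rx": 0,"ry": 0,"rz": 0}
    - {"dx": 0,"dy": 0,"dz": 0,"rx": 0,"ry": 0,"rz": 0}
    - {"dx": 0,"dy": 0,"dz": 0,"rx": 0,"ry": 0,"rz": 0}
    - {"dx": 0,"dy": 0,"dz": 0,"rx": 0,"ry": 0,"rz": 0}
    - {"dx": 0,"dy": 0,"dz": 0,"rx": 0,"ry": 0,"rz": 0}
    - {"dx": 0,"dy": 0,"dz": 0,"rx": 0,"ry": 0,"rz": 0}

```text
t: 22.8
tcp_pos: [0.5535, 0.0493, -0.0047]
tool_rot: [0.68, 0.733, -0.0, -0.0]
force: [0.2, -1.0, 0.5]
finger_gap: 0.739
gripper_force: 0.0
```

move_arm:
  targets:
    - {"dx": 0,"dy": 0,"dz": 0,"rx": 0,"ry": 0,"rz": 0}
    - {"dx": 0,"dy": 0,"dz": 0,"rx": 0,"ry": 0,"rz": 0}
    - {"dx": 0,"dy": 0,"dz": 0,"rx": 0,"ry": 0,"rz": 0}
    - {"dx": 0,"dy": 0,"dz": 0,"rx": 0,"ry": 0,"rz": 0}
    - {"dx": 0,"dy": 0,"dz": 0,"rx": 0,"ry": 0,"rz": 0}
    - {"dx": 0,"dy": 0,"dz": 0,"rx": 0,"ry": 0,"rz": 0}
    - {"dx": 0,"dy": 0,"dz": 0,"rx": 0,"ry": 0,"rz": 0}
    - {"dx": 0,"dy": 0,"dz": 0,"rx": 0,"ry": 0,"rz": 0}
    - {"dx": 0,"dy": 0,"dz": 0,"rx": 0,"ry": 0,"rz": 0}
    - {"dx": 0,"dy": 0,"dz": 0,"rx": 0,"ry": 0,"rz": 0}
  claw: 55

```text
t: 24.05
tcp_pos: [0.554, 0.0493, -0.0036]
tool_rot: [0.68, 0.733, 0.0, 0.0]
force: [-0.7, -0.5, 6.5]
finger_gap: 0.637
gripper_force: 56.0
```

move_arm:
  targets:
    - {"dx": 0,"dy": 0,"dz": 0.4,"rx": 0,"ry": 0,"rz": 0}
    - {"dx": 0,"dy": 0,"dz": 0.8,"rx": 0,"ry": 0,"rz": 0}
    - {"dx": 0,"dy": 0,"dz": 1,"rx": 0,"ry": 0,"rz": 0}
    - {"dx": 0,"dy": 0,"dz": 1,"rx": 0,"ry": 0,"rz": 0}
    - {"dx": -0.258,"dy": -0.97,"dz": 0.4,"rx": 0,"ry": 0,"rz": -0.027}
    - {"dx": -0.258,"dy": -0.97,"dz": 0.4,"rx": 0,"ry": 0,"rz": -0.027}
    - {"dx": -0.258,"dy": -0.97,"dz": 0,"rx": 0,"ry": 0,"rz": -0.027}
    - {"dx": -0.258,"dy": -0.97,"dz": 0,"rx": 0,"ry": 0,"rz": -0.027}
    - {"dx": -0.258,"dy": -0.97,"dz": 0,"rx": 0,"ry": 0,"rz": -0.027}
    - {"dx": -0.258,"dy": -0.97,"dz": 0,"rx": 0,"ry": 0,"rz": -0.027}

```text
t: 25.3
tcp_pos: [0.5144, -0.0969, 0.0956]
tool_rot: [0.711, 0.703, 0.0, 0.0]
force: [0.7, 0.0, 0.2]
finger_gap: 0.637
gripper_force: 53.0
```

move_arm:
  targets:
    - {"dx": -0.258,"dy": -0.97,"dz": 0,"rx": 0,"ry": 0,"rz": -0.027}
    - {"dx": -0.258,"dy": -0.97,"dz": 0,"rx": 0,"ry": 0,"rz": -0.027}
    - {"dx": -0.258,"dy": -0.97,"dz": 0,"rx": 0,"ry": 0,"rz": -0.027}
    - {"dx": -0.258,"dy": -0.97,"dz": 0,"rx": 0,"ry": 0,"rz": -0.027}
    - {"dx": -0.258,"dy": -0.97,"dz": 0,"rx": 0,"ry": 0,"rz": -0.027}
    - {"dx": 0,"dy": 0,"dz": 0,"rx": 0,"ry": 0,"rz": 0}
    - {"dx": 0,"dy": 0,"dz": 0,"rx": 0,"ry": 0,"rz": 0}
    - {"dx": 0,"dy": 0,"dz": 0,"rx": 0,"ry": 0,"rz": 0}
    - {"dx": 0,"dy": 0,"dz": 0,"rx": 0,"ry": 0,"rz": 0}
    - {"dx": 0,"dy": 0,"dz": 0,"rx": 0,"ry": 0,"rz": 0}

```text
t: 26.55
tcp_pos: [0.4827, -0.2169, 0.0953]
tool_rot: [0.735, 0.678, -0.0, -0.0]
force: [0.0, -1.1, -1.2]
finger_gap: 0.634
gripper_force: 53.0
```

```bash
python3 det.py w5 .014
```

```text
26.6 tcp [ 0.4827 -0.217   0.0953] gap 0.634
white [ 198    0   90   54 4234] [448.  -69.7  37.4  54.7  88.7]
white [ 362    0   87   41 2916] [548.8 -72.2  28.6  54.6  82.5]
white [ 533    0   66   37 1198] [675.6 -61.4  73.9  27.2  11.4]
white [ 553  114   59   73 2874] [ 681.2 -160.3   52.1   60.8   87.5]
white [ 251  147  133   28 3492] [ 486.8 -162.1   16.9   80.7   85.5]
white [  242   223   149   166 14389] [ 477.9 -265.1  128.6   94.4   85.6]
white [ 527  251   59   68 2448] [ 665.4 -263.7   51.8   62.2   52.9]
red [ 245  227  143   35 2158] [ 481.9 -214.8   22.7   90.5   85.4]
blu [  215   150   205   152 14475] [ 483.3 -205.2  100.9  126.6   85.5]
blu [ 239  344  155   65 2892] [ 473.4 -320.5   62.6  117.9   85.5]
```

View pics/w5.png

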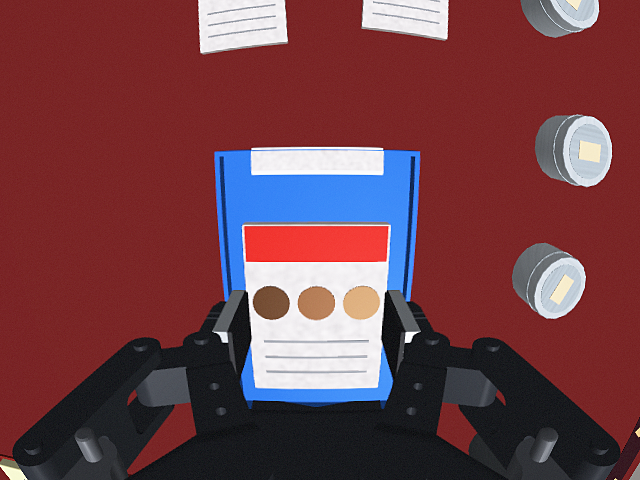

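Card held square with the tray, label at (317,161). Tray origin works out at (479.7,-253), which agrees with the top view. Lower and release.

move_arm:
  targets:
    - {"dx": 0,"dy": 0,"dz": -0.8,"rx": 0,"ry": 0,"rz": 0}
    - {"dx": 0,"dy": 0,"dz": -0.8,"rx": 0,"ry": 0,"rz": 0}
    - {"dx": 0,"dy": 0,"dz": -0.8,"rx": 0,"ry": 0,"rz": 0}
    - {"dx": 0,"dy": 0,"dz": -0.6,"rx": 0,"ry": 0,"rz": 0}
    - {"dx": 0,"dy": 0,"dz": -0.4,"rx": 0,"ry": 0,"rz": 0}
    - {"dx": 0,"dy": 0,"dz": -0.2,"rx": 0,"ry": 0,"rz": 0}
    - {"dx": 0,"dy": 0,"dz": -0.12,"rx": 0,"ry": 0,"rz": 0}
    - {"dx": 0,"dy": 0,"dz": -0.05,"rx": 0,"ry": 0,"rz": 0}
    - {"dx": 0,"dy": 0,"dz": 0,"rx": 0,"ry": 0,"rz": 0}
    - {"dx": 0,"dy": 0,"dz": 0,"rx": 0,"ry": 0,"rz": 0}

```text
t: 27.85
tcp_pos: [0.4827, -0.2176, 0.0013]
tool_rot: [0.735, 0.678, 0.0, 0.0]
force: [-0.1, 0.7, -0.0]
finger_gap: 0.631
gripper_force: 53.0
```

move_arm:
  targets:
    - {"dx": 0,"dy": 0,"dz": 0,"rx": 0,"ry": 0,"rz": 0}
    - {"dx": 0,"dy": 0,"dz": 0,"rx": 0,"ry": 0,"rz": 0}
    - {"dx": 0,"dy": 0,"dz": 0,"rx": 0,"ry": 0,"rz": 0}
    - {"dx": 0,"dy": 0,"dz": 0,"rx": 0,"ry": 0,"rz": 0}
    - {"dx": 0,"dy": 0,"dz": 0,"rx": 0,"ry": 0,"rz": 0}
    - {"dx": 0,"dy": 0,"dz": 0,"rx": 0,"ry": 0,"rz": 0}
    - {"dx": 0,"dy": 0,"dz": 0.6,"rx": 0,"ry": 0,"rz": 0}
    - {"dx": 0,"dy": 0,"dz": 1,"rx": 0,"ry": 0,"rz": 0}
    - {"dx": 0,"dy": 0,"dz": 1,"rx": 0,"ry": 0,"rz": 0}
    - {"dx": 0,"dy": 0,"dz": 0.6,"rx": 0,"ry": 0,"rz": 0}
  claw: 76

```text
t: 29.1
tcp_pos: [0.4831, -0.2178, 0.0831]
tool_rot: [0.735, 0.678, 0.0, 0.001]
force: [-0.7, -0.5, -0.2]
finger_gap: 0.761
gripper_force: 0.0
```

move_arm:
  targets:
    - {"dx": -0.117,"dy": 0.96,"dz": 0,"rx": 0,"ry": 0,"rz": 0}
    - {"dx": -0.117,"dy": 0.96,"dz": 0,"rx": 0,"ry": 0,"rz": 0}
    - {"dx": -0.117,"dy": 0.96,"dz": 0,"rx": 0,"ry": 0,"rz": 0}
    - {"dx": -0.117,"dy": 0.96,"dz": 0,"rx": 0,"ry": 0,"rz": 0}
    - {"dx": -0.117,"dy": 0.96,"dz": 0,"rx": 0,"ry": 0,"rz": 0}
    - {"dx": -0.117,"dy": 0.96,"dz": 0,"rx": 0,"ry": 0,"rz": 0}
    - {"dx": -0.117,"dy": 0.96,"dz": 0,"rx": 0,"ry": 0,"rz": 0}
    - {"dx": -0.117,"dy": 0.96,"dz": 0,"rx": 0,"ry": 0,"rz": 0}
    - {"dx": -0.117,"dy": 0.96,"dz": 0,"rx": 0,"ry": 0,"rz": 0}
    - {"dx": -0.117,"dy": 0.96,"dz": 0,"rx": 0,"ry": 0,"rz": 0}

```text
t: 30.35
tcp_pos: [0.4509, 0.0252, 0.0801]
tool_rot: [0.735, 0.678, -0.001, -0.002]
force: [0.3, -0.5, -1.0]
finger_gap: 0.759
gripper_force: 0.0
```

move_arm:
  targets:
    - {"dx": -0.117,"dy": 0.945,"dz": 0,"rx": 0,"ry": 0,"rz": 0}
    - {"dx": 0,"dy": 0,"dz": 0,"rx": 0,"ry": 0,"rz": 0}
    - {"dx": 0,"dy": 0,"dz": -0.4,"rx": 0,"ry": 0,"rz": 0}
    - {"dx": 0,"dy": 0,"dz": -0.8,"rx": 0,"ry": 0,"rz": 0}
    - {"dx": 0,"dy": 0,"dz": -0.8,"rx": 0,"ry": 0,"rz": 0}
    - {"dx": 0,"dy": 0,"dz": -0.6,"rx": 0,"ry": 0,"rz": 0}
    - {"dx": 0,"dy": 0,"dz": -0.4,"rx": 0,"ry": 0,"rz": 0}
    - {"dx": 0,"dy": 0,"dz": -0.2,"rx": 0,"ry": 0,"rz": 0}
    - {"dx": 0,"dy": 0,"dz": -0.17,"rx": 0,"ry": 0,"rz": 0}
    - {"dx": 0,"dy": 0,"dz": 0,"rx": 0,"ry": 0,"rz": 0}

```text
t: 31.6
tcp_pos: [0.4505, 0.0462, -0.0032]
tool_rot: [0.735, 0.678, 0.0, 0.0]
force: [0.6, 0.0, 0.0]
finger_gap: 0.763
gripper_force: 0.0
```

move_arm:
  targets:
    - {"dx": 0,"dy": 0,"dz": 0,"rx": 0,"ry": 0,"rz": 0}
    - {"dx": 0,"dy": 0,"dz": 0,"rx": 0,"ry": 0,"rz": 0}
    - {"dx": 0,"dy": 0,"dz": 0,"rx": 0,"ry": 0,"rz": 0}
    - {"dx": 0,"dy": 0,"dz": 0,"rx": 0,"ry": 0,"rz": 0}
    - {"dx": 0,"dy": 0,"dz": 0,"rx": 0,"ry": 0,"rz": 0}
    - {"dx": 0,"dy": 0,"dz": 0,"rx": 0,"ry": 0,"rz": 0}
    - {"dx": 0,"dy": 0,"dz": 0,"rx": 0,"ry": 0,"rz": 0}
    - {"dx": 0,"dy": 0,"dz": 0,"rx": 0,"ry": 0,"rz": 0}
    - {"dx": 0,"dy": 0,"dz": 0,"rx": 0,"ry": 0,"rz": 0}
    - {"dx": 0,"dy": 0,"dz": 0,"rx": 0,"ry": 0,"rz": 0}
  claw: 55

```text
t: 32.85
tcp_pos: [0.4506, 0.0462, -0.0024]
tool_rot: [0.735, 0.678, 0.0, 0.0]
force: [-0.7, -0.7, 6.2]
finger_gap: 0.634
gripper_force: 52.1
```

move_arm:
  targets:
    - {"dx": 0,"dy": 0,"dz": 0.6,"rx": 0,"ry": 0,"rz": 0}
    - {"dx": 0,"dy": 0,"dz": 0.8,"rx": 0,"ry": 0,"rz": 0}
    - {"dx": 0,"dy": 0,"dz": 1,"rx": 0,"ry": 0,"rz": 0}
    - {"dx": 0,"dy": 0,"dz": 1,"rx": 0,"ry": 0,"rz": 0}
    - {"dx": 0.102,"dy": -0.934,"dz": 0,"rx": 0,"ry": 0,"rz": 0}
    - {"dx": 0.102,"dy": -0.934,"dz": 0,"rx": 0,"ry": 0,"rz": 0}
    - {"dx": 0.102,"dy": -0.934,"dz": 0,"rx": 0,"ry": 0,"rz": 0}
    - {"dx": 0.102,"dy": -0.934,"dz": 0,"rx": 0,"ry": 0,"rz": 0}
    - {"dx": 0.102,"dy": -0.934,"dz": 0,"rx": 0,"ry": 0,"rz": 0}
    - {"dx": 0.102,"dy": -0.934,"dz": 0,"rx": 0,"ry": 0,"rz": 0}

```text
t: 34.1
tcp_pos: [0.4657, -0.0946, 0.0827]
tool_rot: [0.735, 0.678, 0.0, 0.0]
force: [0.5, 0.4, -1.3]
finger_gap: 0.631
gripper_force: 53.0
```

move_arm:
  targets:
    - {"dx": 0.102,"dy": -0.934,"dz": 0,"rx": 0,"ry": 0,"rz": 0}
    - {"dx": 0.102,"dy": -0.934,"dz": 0,"rx": 0,"ry": 0,"rz": 0}
    - {"dx": 0.102,"dy": -0.934,"dz": 0,"rx": 0,"ry": 0,"rz": 0}
    - {"dx": 0.102,"dy": -0.934,"dz": 0,"rx": 0,"ry": 0,"rz": 0}
    - {"dx": 0.102,"dy": -0.934,"dz": 0,"rx": 0,"ry": 0,"rz": 0}
    - {"dx": 0.102,"dy": -0.934,"dz": 0,"rx": 0,"ry": 0,"rz": 0}
    - {"dx": 0,"dy": 0,"dz": 0,"rx": 0,"ry": 0,"rz": 0}
    - {"dx": 0,"dy": 0,"dz": 0,"rx": 0,"ry": 0,"rz": 0}
    - {"dx": 0,"dy": 0,"dz": 0,"rx": 0,"ry": 0,"rz": 0}
    - {"dx": 0,"dy": 0,"dz": 0,"rx": 0,"ry": 0,"rz": 0}

```text
t: 35.35
tcp_pos: [0.4808, -0.2332, 0.0818]
tool_rot: [0.735, 0.678, -0.0, -0.0]
force: [0.2, 0.2, -0.8]
finger_gap: 0.633
gripper_force: 53.0
```

```bash
python3 det.py w6 .009; echo; sed 's/im,M=look.*;z=/im=cv2.imread("pics\/w6.png")[:,:,::-1].copy();M=cams.camera_model("wrist");z=/' det.py > d2.py; python3 d2.py w6 .09|grep -E "white|yel"
```

```text
35.4 tcp [ 0.4809 -0.2333  0.0818] gap 0.629
white [ 195    0   92   26 1723] [446.3 -83.   16.9  56.6  80.1]
white [ 578   91   49   75 2855] [ 692.3 -158.8   54.1   52.5   89.5]
white [ 247  119  143   30 3950] [ 486.8 -162.1   16.9   82.6   85.4]
white [ 270  164   96   57 2243] [ 483.5 -196.5   33.7   56.2   85.4]
white [  243   223   147   164 14132] [ 476.5 -275.7  121.9   89.9   85.4]
white [ 544  234   59   73 2649] [ 674.  -264.4   54.    62.2   22.5]
red [ 271  165   93   23 1973] [ 484.2 -186.9   12.9   53.7   85.4]
yel [ 245  225  143   35 4914] [ 480.4 -227.1   21.8   86.5   85.4]
blu [  209   123   219   181 16297] [ 482.8 -212.1  114.3  129.7   85.5]
blu [ 239  342  155   66 3150] [ 472.2 -328.7   60.8  113.4   85.5]

white [ 195    0   92   26 1723] [ 461.2 -113.    10.6   35.4   80.1]
white [ 578   91   49   75 2855] [ 615.1 -160.5   33.9   32.8   89.5]
white [ 247  119  143   30 3950] [ 486.5 -162.5   10.6   51.7   85.4]
white [ 270  164   96   57 2243] [ 484.5 -184.1   21.1   35.2   85.4]
white [  243   223   147   164 14132] [ 480.1 -233.6   76.3   56.3   85.4]
white [ 544  234   59   73 2649] [ 603.7 -226.6   33.8   39.    22.5]
yel [ 245  225  143   35 4914] [ 482.5 -203.2   13.7   54.1   85.4]
```

View pics/w6.png

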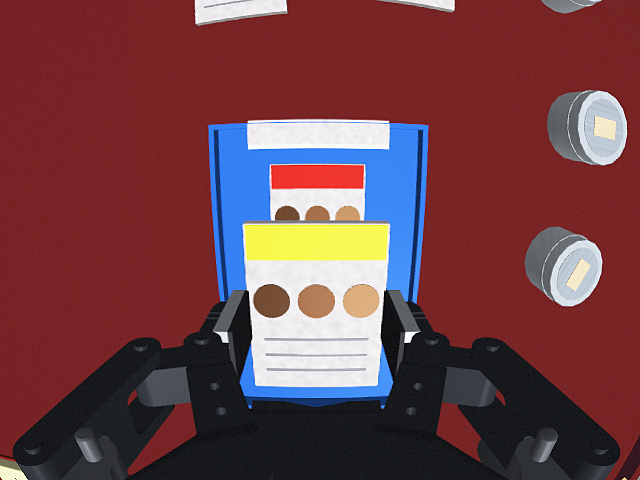

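Red card in the tray with header at (317,177); yellow held square behind it. Lower and release.

move_arm:
  targets:
    - {"dx": 0.02,"dy": -0.06,"dz": -0.5,"rx": 0,"ry": 0,"rz": 0}
    - {"dx": 0,"dy": 0,"dz": -0.8,"rx": 0,"ry": 0,"rz": 0}
    - {"dx": 0,"dy": 0,"dz": -0.7,"rx": 0,"ry": 0,"rz": 0}
    - {"dx": 0,"dy": 0,"dz": -0.5,"rx": 0,"ry": 0,"rz": 0}
    - {"dx": 0,"dy": 0,"dz": -0.3,"rx": 0,"ry": 0,"rz": 0}
    - {"dx": 0,"dy": 0,"dz": -0.15,"rx": 0,"ry": 0,"rz": 0}
    - {"dx": 0,"dy": 0,"dz": 0,"rx": 0,"ry": 0,"rz": 0}
    - {"dx": 0,"dy": 0,"dz": 0,"rx": 0,"ry": 0,"rz": 0}
    - {"dx": 0,"dy": 0,"dz": 0,"rx": 0,"ry": 0,"rz": 0}
    - {"dx": 0,"dy": 0,"dz": 0,"rx": 0,"ry": 0,"rz": 0}

```text
t: 36.65
tcp_pos: [0.4816, -0.2356, 0.0084]
tool_rot: [0.735, 0.678, 0.0, 0.0]
force: [-0.0, -0.3, 0.0]
finger_gap: 0.632
gripper_force: 53.0
```

move_arm:
  targets:
    - {"dx": 0,"dy": 0,"dz": 0,"rx": 0,"ry": 0,"rz": 0}
    - {"dx": 0,"dy": 0,"dz": 0,"rx": 0,"ry": 0,"rz": 0}
    - {"dx": 0,"dy": 0,"dz": 0,"rx": 0,"ry": 0,"rz": 0}
    - {"dx": 0,"dy": 0,"dz": 0,"rx": 0,"ry": 0,"rz": 0}
    - {"dx": 0,"dy": 0,"dz": 0,"rx": 0,"ry": 0,"rz": 0}
    - {"dx": 0,"dy": 0,"dz": 0,"rx": 0,"ry": 0,"rz": 0}
    - {"dx": 0,"dy": 0,"dz": 0.6,"rx": 0,"ry": 0,"rz": 0}
    - {"dx": 0,"dy": 0,"dz": 1,"rx": 0,"ry": 0,"rz": 0}
    - {"dx": 0,"dy": 0,"dz": 1,"rx": 0,"ry": 0,"rz": 0}
    - {"dx": 0,"dy": 0,"dz": 0.4,"rx": 0,"ry": 0,"rz": 0}
  claw: 76

```text
t: 37.9
tcp_pos: [0.4823, -0.236, 0.0852]
tool_rot: [0.735, 0.678, 0.0, 0.002]
force: [0.2, -1.4, -0.0]
finger_gap: 0.754
gripper_force: 0.0
```

move_arm:
  targets:
    - {"dx": 0.366,"dy": 0.955,"dz": 0,"rx": 0,"ry": 0,"rz": -0.0155}
    - {"dx": 0.366,"dy": 0.955,"dz": 0,"rx": 0,"ry": 0,"rz": -0.0155}
    - {"dx": 0.366,"dy": 0.955,"dz": 0,"rx": 0,"ry": 0,"rz": -0.0155}
    - {"dx": 0.366,"dy": 0.955,"dz": 0,"rx": 0,"ry": 0,"rz": -0.0155}
    - {"dx": 0.366,"dy": 0.955,"dz": 0,"rx": 0,"ry": 0,"rz": -0.0155}
    - {"dx": 0.366,"dy": 0.955,"dz": 0,"rx": 0,"ry": 0,"rz": -0.0155}
    - {"dx": 0.366,"dy": 0.955,"dz": 0,"rx": 0,"ry": 0,"rz": -0.0155}
    - {"dx": 0.366,"dy": 0.955,"dz": 0,"rx": 0,"ry": 0,"rz": -0.0155}
    - {"dx": 0,"dy": 0,"dz": 0,"rx": 0,"ry": 0,"rz": 0}
    - {"dx": 0,"dy": 0,"dz": 0,"rx": 0,"ry": 0,"rz": 0}

```text
t: 39.15
tcp_pos: [0.5543, -0.0448, 0.083]
tool_rot: [0.757, 0.654, -0.0, -0.0]
force: [-0.0, -0.3, 0.6]
finger_gap: 0.762
gripper_force: 0.0
```

move_arm:
  targets:
    - {"dx": 0,"dy": 0,"dz": -0.4,"rx": 0,"ry": 0,"rz": 0}
    - {"dx": 0,"dy": 0,"dz": -0.8,"rx": 0,"ry": 0,"rz": 0}
    - {"dx": 0,"dy": 0,"dz": -0.8,"rx": 0,"ry": 0,"rz": 0}
    - {"dx": 0,"dy": 0,"dz": -0.6,"rx": 0,"ry": 0,"rz": 0}
    - {"dx": 0,"dy": 0,"dz": -0.4,"rx": 0,"ry": 0,"rz": 0}
    - {"dx": 0,"dy": 0,"dz": -0.3,"rx": 0,"ry": 0,"rz": 0}
    - {"dx": 0,"dy": 0,"dz": -0.1,"rx": 0,"ry": 0,"rz": 0}
    - {"dx": 0,"dy": 0,"dz": 0,"rx": 0,"ry": 0,"rz": 0}
    - {"dx": 0,"dy": 0,"dz": 0,"rx": 0,"ry": 0,"rz": 0}
    - {"dx": 0,"dy": 0,"dz": 0,"rx": 0,"ry": 0,"rz": 0}

```text
t: 40.4
tcp_pos: [0.555, -0.0445, -0.0015]
tool_rot: [0.757, 0.654, 0.0, 0.0]
force: [0.5, -0.5, 0.2]
finger_gap: 0.763
gripper_force: 0.0
```

move_arm:
  targets:
    - {"dx": 0,"dy": 0,"dz": 0,"rx": 0,"ry": 0,"rz": 0}
    - {"dx": 0,"dy": 0,"dz": 0,"rx": 0,"ry": 0,"rz": 0}
    - {"dx": 0,"dy": 0,"dz": 0,"rx": 0,"ry": 0,"rz": 0}
    - {"dx": 0,"dy": 0,"dz": 0,"rx": 0,"ry": 0,"rz": 0}
    - {"dx": 0,"dy": 0,"dz": 0,"rx": 0,"ry": 0,"rz": 0}
    - {"dx": 0,"dy": 0,"dz": 0,"rx": 0,"ry": 0,"rz": 0}
    - {"dx": 0,"dy": 0,"dz": 0,"rx": 0,"ry": 0,"rz": 0}
    - {"dx": 0,"dy": 0,"dz": 0,"rx": 0,"ry": 0,"rz": 0}
    - {"dx": 0,"dy": 0,"dz": 0,"rx": 0,"ry": 0,"rz": 0}
    - {"dx": 0,"dy": 0,"dz": 0,"rx": 0,"ry": 0,"rz": 0}
  claw: 55

```text
t: 41.65
tcp_pos: [0.555, -0.0445, -0.001]
tool_rot: [0.757, 0.654, 0.0, 0.0]
force: [-1.4, 0.1, 5.8]
finger_gap: 0.629
gripper_force: 51.4
```

move_arm:
  targets:
    - {"dx": 0,"dy": 0,"dz": 0.6,"rx": 0,"ry": 0,"rz": 0}
    - {"dx": 0,"dy": 0,"dz": 0.8,"rx": 0,"ry": 0,"rz": 0}
    - {"dx": 0,"dy": 0,"dz": 1,"rx": 0,"ry": 0,"rz": 0}
    - {"dx": 0,"dy": 0,"dz": 1,"rx": 0,"ry": 0,"rz": 0}
    - {"dx": -0.333,"dy": -0.924,"dz": 0,"rx": 0,"ry": 0,"rz": 0.0137}
    - {"dx": -0.333,"dy": -0.924,"dz": 0,"rx": 0,"ry": 0,"rz": 0.0137}
    - {"dx": -0.333,"dy": -0.924,"dz": 0,"rx": 0,"ry": 0,"rz": 0.0137}
    - {"dx": -0.333,"dy": -0.924,"dz": 0,"rx": 0,"ry": 0,"rz": 0.0137}
    - {"dx": -0.333,"dy": -0.924,"dz": 0,"rx": 0,"ry": 0,"rz": 0.0137}
    - {"dx": -0.333,"dy": -0.924,"dz": 0,"rx": 0,"ry": 0,"rz": 0.0137}

```text
t: 42.9
tcp_pos: [0.5045, -0.1839, 0.0839]
tool_rot: [0.743, 0.67, 0.0, 0.0]
force: [-0.3, -0.1, -0.2]
finger_gap: 0.626
gripper_force: 52.6
```

move_arm:
  targets:
    - {"dx": -0.333,"dy": -0.924,"dz": 0,"rx": 0,"ry": 0,"rz": 0.0137}
    - {"dx": -0.333,"dy": -0.924,"dz": 0,"rx": 0,"ry": 0,"rz": 0.0137}
    - {"dx": -0.333,"dy": -0.924,"dz": 0,"rx": 0,"ry": 0,"rz": 0.0137}
    - {"dx": 0,"dy": 0,"dz": 0,"rx": 0,"ry": 0,"rz": 0}
    - {"dx": 0,"dy": 0,"dz": 0,"rx": 0,"ry": 0,"rz": 0}
    - {"dx": 0,"dy": 0,"dz": 0,"rx": 0,"ry": 0,"rz": 0}
    - {"dx": 0,"dy": 0,"dz": 0,"rx": 0,"ry": 0,"rz": 0}
    - {"dx": 0,"dy": 0,"dz": 0,"rx": 0,"ry": 0,"rz": 0}
    - {"dx": 0,"dy": 0,"dz": 0,"rx": 0,"ry": 0,"rz": 0}
    - {"dx": 0,"dy": 0,"dz": 0,"rx": 0,"ry": 0,"rz": 0}

```text
t: 44.15
tcp_pos: [0.4798, -0.2523, 0.083]
tool_rot: [0.735, 0.678, -0.0, -0.0]
force: [-0.2, 0.1, -0.9]
finger_gap: 0.628
gripper_force: 52.6
```

```bash
python3 det.py w7 .015|grep -E "tcp|red|yel"; echo; sed -i 's/w6.png/w7.png/' d2.py; python3 d2.py w7 .09|grep -E "white|grn"
```

```text
44.2 tcp [ 0.4798 -0.2524  0.083 ] gap 0.627
red [ 270  133   92   23 1936] [ 483.9 -186.8   12.6   51.7   86. ]
yel [ 270  164   94   24 2159] [ 483.  -204.9   13.3   53.5   86. ]

white [ 566   61   60   74 2970] [ 612.  -165.8   39.9   33.7    2.7]
white [ 246   86  143   30 3965] [ 486.1 -169.3   10.9   51.9   85.4]
white [ 268  132   98   90 3029] [ 483.7 -197.6   33.5   36.3   85.3]
white [ 545  205   61   75 2877] [ 601.7 -232.9   33.9   39.9   63.9]
white [  243   223   146   163 13887] [ 478.8 -253.1   76.6   56.2   85.3]
grn [ 246  226  141   35 4834] [ 481.3 -223.    13.8   54.    85.4]
```

move_arm:
  targets:
    - {"dx": 0.01,"dy": 0,"dz": -0.5,"rx": 0,"ry": 0,"rz": 0}
    - {"dx": 0,"dy": 0,"dz": -0.7,"rx": 0,"ry": 0,"rz": 0}
    - {"dx": 0,"dy": 0,"dz": -0.6,"rx": 0,"ry": 0,"rz": 0}
    - {"dx": 0,"dy": 0,"dz": -0.5,"rx": 0,"ry": 0,"rz": 0}
    - {"dx": 0,"dy": 0,"dz": -0.3,"rx": 0,"ry": 0,"rz": 0}
    - {"dx": 0,"dy": 0,"dz": -0.1,"rx": 0,"ry": 0,"rz": 0}
    - {"dx": 0,"dy": 0,"dz": 0,"rx": 0,"ry": 0,"rz": 0}
    - {"dx": 0,"dy": 0,"dz": 0,"rx": 0,"ry": 0,"rz": 0}
    - {"dx": 0,"dy": 0,"dz": 0,"rx": 0,"ry": 0,"rz": 0}
    - {"dx": 0,"dy": 0,"dz": 0,"rx": 0,"ry": 0,"rz": 0}

```text
t: 45.45
tcp_pos: [0.4802, -0.2525, 0.0158]
tool_rot: [0.735, 0.678, 0.0, 0.0]
force: [-0.5, -0.3, -0.4]
finger_gap: 0.629
gripper_force: 52.6
```

move_arm:
  targets:
    - {"dx": 0,"dy": 0,"dz": 0,"rx": 0,"ry": 0,"rz": 0}
    - {"dx": 0,"dy": 0,"dz": 0,"rx": 0,"ry": 0,"rz": 0}
    - {"dx": 0,"dy": 0,"dz": 0,"rx": 0,"ry": 0,"rz": 0}
    - {"dx": 0,"dy": 0,"dz": 0,"rx": 0,"ry": 0,"rz": 0}
    - {"dx": 0,"dy": 0,"dz": 0,"rx": 0,"ry": 0,"rz": 0}
    - {"dx": 0,"dy": 0,"dz": 0,"rx": 0,"ry": 0,"rz": 0}
    - {"dx": 0,"dy": 0,"dz": 0.6,"rx": 0,"ry": 0,"rz": 0}
    - {"dx": 0,"dy": 0,"dz": 1,"rx": 0,"ry": 0,"rz": 0}
    - {"dx": 0,"dy": 0,"dz": 1,"rx": 0,"ry": 0,"rz": 0}
    - {"dx": 0,"dy": 0,"dz": 0.1,"rx": 0,"ry": 0,"rz": 0}
  claw: 76

```text
t: 46.7
tcp_pos: [0.4812, -0.2533, 0.0854]
tool_rot: [0.735, 0.678, 0.0, 0.002]
force: [-0.7, -0.5, 0.0]
finger_gap: 0.762
gripper_force: 0.0
```

move_arm:
  targets:
    - {"dx": -0.148,"dy": 0.907,"dz": 0,"rx": 0,"ry": 0,"rz": 0.0137}
    - {"dx": -0.148,"dy": 0.907,"dz": 0,"rx": 0,"ry": 0,"rz": 0.0137}
    - {"dx": -0.148,"dy": 0.907,"dz": 0,"rx": 0,"ry": 0,"rz": 0.0137}
    - {"dx": -0.148,"dy": 0.907,"dz": 0,"rx": 0,"ry": 0,"rz": 0.0137}
    - {"dx": -0.148,"dy": 0.907,"dz": 0,"rx": 0,"ry": 0,"rz": 0.0137}
    - {"dx": -0.148,"dy": 0.907,"dz": 0,"rx": 0,"ry": 0,"rz": 0.0137}
    - {"dx": -0.148,"dy": 0.907,"dz": 0,"rx": 0,"ry": 0,"rz": 0.0137}
    - {"dx": -0.148,"dy": 0.907,"dz": 0,"rx": 0,"ry": 0,"rz": 0.0137}
    - {"dx": -0.148,"dy": 0.907,"dz": 0,"rx": 0,"ry": 0,"rz": 0.0137}
    - {"dx": 0,"dy": 0,"dz": 0,"rx": 0,"ry": 0,"rz": 0}

```text
t: 47.95
tcp_pos: [0.4456, -0.0462, 0.083]
tool_rot: [0.712, 0.702, -0.0, -0.001]
force: [0.1, -0.2, 0.6]
finger_gap: 0.763
gripper_force: 0.0
```

```bash
python3 det.py w8 .006
```

```text
48.0 tcp [ 0.4465 -0.0473  0.0831] gap 0.761
white [ 585   79   55   70 3148] [667.4  57.4  64.   55.3   1.5]
white [ 274  191   93  116 7257] [447.1 -47.4  76.4  56.7  89.4]
white [ 573  222   67   74 3627] [681.5 -59.3  54.8  91.8  72.6]
white [ 547  342   61   64 2390] [ 686.7 -168.6   43.   101.1   49.9]
white [322 383  83  11 794] [ 478.7 -156.1    9.8   61.9   85.8]
blu [ 276  193   88   22 1842] [447.1 -17.   13.   53.   89.3]
blu [291 380  61  15 397] [ 4.468e+02 -1.538e+02  4.530e+01  1.380e+01  3.000e-01]
```

move_arm:
  targets:
    - {"dx": 0.01,"dy": 0.02,"dz": -0.4,"rx": 0,"ry": 0,"rz": 0}
    - {"dx": 0,"dy": 0,"dz": -0.8,"rx": 0,"ry": 0,"rz": 0}
    - {"dx": 0,"dy": 0,"dz": -0.8,"rx": 0,"ry": 0,"rz": 0}
    - {"dx": 0,"dy": 0,"dz": -0.6,"rx": 0,"ry": 0,"rz": 0}
    - {"dx": 0,"dy": 0,"dz": -0.4,"rx": 0,"ry": 0,"rz": 0}
    - {"dx": 0,"dy": 0,"dz": -0.3,"rx": 0,"ry": 0,"rz": 0}
    - {"dx": 0,"dy": 0,"dz": -0.1,"rx": 0,"ry": 0,"rz": 0}
    - {"dx": 0,"dy": 0,"dz": 0,"rx": 0,"ry": 0,"rz": 0}
    - {"dx": 0,"dy": 0,"dz": 0,"rx": 0,"ry": 0,"rz": 0}
    - {"dx": 0,"dy": 0,"dz": 0,"rx": 0,"ry": 0,"rz": 0}

```text
t: 49.25
tcp_pos: [0.4472, -0.0479, -0.0016]
tool_rot: [0.713, 0.701, 0.0, 0.0]
force: [-0.5, -0.4, 0.2]
finger_gap: 0.76
gripper_force: 0.0
```

move_arm:
  targets:
    - {"dx": 0,"dy": 0,"dz": 0,"rx": 0,"ry": 0,"rz": 0}
    - {"dx": 0,"dy": 0,"dz": 0,"rx": 0,"ry": 0,"rz": 0}
    - {"dx": 0,"dy": 0,"dz": 0,"rx": 0,"ry": 0,"rz": 0}
    - {"dx": 0,"dy": 0,"dz": 0,"rx": 0,"ry": 0,"rz": 0}
    - {"dx": 0,"dy": 0,"dz": 0,"rx": 0,"ry": 0,"rz": 0}
    - {"dx": 0,"dy": 0,"dz": 0,"rx": 0,"ry": 0,"rz": 0}
    - {"dx": 0,"dy": 0,"dz": 0,"rx": 0,"ry": 0,"rz": 0}
    - {"dx": 0,"dy": 0,"dz": 0,"rx": 0,"ry": 0,"rz": 0}
    - {"dx": 0,"dy": 0,"dz": 0,"rx": 0,"ry": 0,"rz": 0}
    - {"dx": 0,"dy": 0,"dz": 0,"rx": 0,"ry": 0,"rz": 0}
  claw: 55

```text
t: 50.5
tcp_pos: [0.4471, -0.0479, -0.0012]
tool_rot: [0.713, 0.701, 0.0, 0.0]
force: [-0.8, -0.2, 7.6]
finger_gap: 0.629
gripper_force: 51.0
```

move_arm:
  targets:
    - {"dx": 0,"dy": 0,"dz": 0.6,"rx": 0,"ry": 0,"rz": 0}
    - {"dx": 0,"dy": 0,"dz": 0.8,"rx": 0,"ry": 0,"rz": 0}
    - {"dx": 0,"dy": 0,"dz": 1,"rx": 0,"ry": 0,"rz": 0}
    - {"dx": 0,"dy": 0,"dz": 1,"rx": 0,"ry": 0,"rz": 0}
    - {"dx": 0.136,"dy": -0.987,"dz": 0,"rx": 0,"ry": 0,"rz": -0.0137}
    - {"dx": 0.136,"dy": -0.987,"dz": 0,"rx": 0,"ry": 0,"rz": -0.0137}
    - {"dx": 0.136,"dy": -0.987,"dz": 0,"rx": 0,"ry": 0,"rz": -0.0137}
    - {"dx": 0.136,"dy": -0.987,"dz": 0,"rx": 0,"ry": 0,"rz": -0.0137}
    - {"dx": 0.136,"dy": -0.987,"dz": 0,"rx": 0,"ry": 0,"rz": -0.0137}
    - {"dx": 0.136,"dy": -0.987,"dz": 0,"rx": 0,"ry": 0,"rz": -0.0137}

```text
t: 51.75
tcp_pos: [0.4672, -0.1965, 0.0839]
tool_rot: [0.728, 0.685, 0.0, 0.0]
force: [-0.1, 0.2, -1.0]
finger_gap: 0.627
gripper_force: 52.5
```

move_arm:
  targets:
    - {"dx": 0.136,"dy": -0.987,"dz": 0,"rx": 0,"ry": 0,"rz": -0.0137}
    - {"dx": 0.136,"dy": -0.987,"dz": 0,"rx": 0,"ry": 0,"rz": -0.0137}
    - {"dx": 0.136,"dy": -0.987,"dz": 0,"rx": 0,"ry": 0,"rz": -0.0137}
    - {"dx": 0,"dy": 0,"dz": 0,"rx": 0,"ry": 0,"rz": 0}
    - {"dx": 0,"dy": 0,"dz": 0,"rx": 0,"ry": 0,"rz": 0}
    - {"dx": 0,"dy": 0,"dz": 0,"rx": 0,"ry": 0,"rz": 0}
    - {"dx": 0,"dy": 0,"dz": 0,"rx": 0,"ry": 0,"rz": 0}
    - {"dx": 0,"dy": 0,"dz": 0,"rx": 0,"ry": 0,"rz": 0}
    - {"dx": 0,"dy": 0,"dz": 0,"rx": 0,"ry": 0,"rz": 0}
    - {"dx": 0,"dy": 0,"dz": 0,"rx": 0,"ry": 0,"rz": 0}

```text
t: 53.0
tcp_pos: [0.4776, -0.2698, 0.0831]
tool_rot: [0.735, 0.678, 0.0, 0.0]
force: [0.6, -0.4, -0.4]
finger_gap: 0.631
gripper_force: 52.5
```

```bash
python3 det.py w9 .021|grep -E "tcp|red|yel|grn"; echo; sed -i 's/w7.png/w9.png/' d2.py; python3 d2.py w9 .09|grep -E "white|blu"
```

```text
53.05 tcp [ 0.4776 -0.2699  0.0831] gap 0.627
red [ 271  102   93   24 2002] [ 484.  -187.8   12.6   50.4   85.4]
yel [ 271  133   95   24 2276] [ 483.2 -204.8   12.8   52.    85.4]
grn [ 270  165   97   24 2292] [ 481.6 -222.6   13.    53.6   85.4]

white [ 566   35   61   74 2891] [ 611.4 -171.1   40.1   34.4    2.8]
white [ 247   56  143   32 4053] [ 485.2 -175.8   11.3   51.9   85.4]
white [ 268  102  101  117 3712] [ 482.4 -209.    43.5   37.3   85.4]
white [ 550  183   61   71 2877] [ 603.2 -240.    35.9   33.8   50.2]
white [  243   220   147   189 15362] [ 478.7 -278.1   93.2   61.9   85.8]
blu [  209    60   219   244 23300] [ 481.8 -218.8   96.1   81.4   85.5]
blu [ 246  223  141   34 4747] [ 479.2 -239.1   13.3   54.1   85.4]
```

move_arm:
  targets:
    - {"dx": 0.03,"dy": -0.03,"dz": -0.5,"rx": 0,"ry": 0,"rz": 0}
    - {"dx": 0,"dy": 0,"dz": -0.7,"rx": 0,"ry": 0,"rz": 0}
    - {"dx": 0,"dy": 0,"dz": -0.6,"rx": 0,"ry": 0,"rz": 0}
    - {"dx": 0,"dy": 0,"dz": -0.4,"rx": 0,"ry": 0,"rz": 0}
    - {"dx": 0,"dy": 0,"dz": -0.2,"rx": 0,"ry": 0,"rz": 0}
    - {"dx": 0,"dy": 0,"dz": -0.06,"rx": 0,"ry": 0,"rz": 0}
    - {"dx": 0,"dy": 0,"dz": 0,"rx": 0,"ry": 0,"rz": 0}
    - {"dx": 0,"dy": 0,"dz": 0,"rx": 0,"ry": 0,"rz": 0}
    - {"dx": 0,"dy": 0,"dz": 0,"rx": 0,"ry": 0,"rz": 0}
    - {"dx": 0,"dy": 0,"dz": 0,"rx": 0,"ry": 0,"rz": 0}

```text
t: 54.3
tcp_pos: [0.4784, -0.2707, 0.0218]
tool_rot: [0.735, 0.678, 0.0, 0.0]
force: [-1.3, -0.3, -0.8]
finger_gap: 0.624
gripper_force: 52.6
```

move_arm:
  targets:
    - {"dx": 0,"dy": 0,"dz": 0,"rx": 0,"ry": 0,"rz": 0}
    - {"dx": 0,"dy": 0,"dz": 0,"rx": 0,"ry": 0,"rz": 0}
    - {"dx": 0,"dy": 0,"dz": 0,"rx": 0,"ry": 0,"rz": 0}
    - {"dx": 0,"dy": 0,"dz": 0,"rx": 0,"ry": 0,"rz": 0}
    - {"dx": 0,"dy": 0,"dz": 0,"rx": 0,"ry": 0,"rz": 0}
    - {"dx": 0,"dy": 0,"dz": 0,"rx": 0,"ry": 0,"rz": 0}
    - {"dx": 0,"dy": 0,"dz": 0.6,"rx": 0,"ry": 0,"rz": 0}
    - {"dx": 0,"dy": 0,"dz": 1,"rx": 0,"ry": 0,"rz": 0}
    - {"dx": 0,"dy": 0,"dz": 1,"rx": 0,"ry": 0,"rz": 0}
    - {"dx": 0,"dy": 0,"dz": 1,"rx": 0,"ry": 0,"rz": 0}
  claw: 76

```text
t: 55.55
tcp_pos: [0.4784, -0.2707, 0.1134]
tool_rot: [0.735, 0.678, 0.0, 0.0]
force: [-0.4, 0.5, -0.3]
finger_gap: 0.758
gripper_force: 0.0
```

```bash
python3 det.py w10 .021; cat > tins.py <<'E'
from det import *
im,M=top(sys.argv[1]);H=hsv(im);s,v=H[...,1],H[...,2]
roi=np.zeros(s.shape,bool);roi[165:228,165:470]=1
for c,st,mm in blobs((s<60)&(v>110)&roi,80): print('tin',st,rect(mm,'top',.036,M))
E
python3 tins.py top1
```

```text
55.6 tcp [ 0.48   -0.2719  0.1163] gap 0.756
white [ 540   41   60   67 2712] [ 675.8 -156.7   60.    51.2    3.6]
white [ 254   64  126   28 3181] [ 486.6 -163.5   17.1   78.5   85.5]
white [ 271  104   90  195 8279] [ 479.4 -246.   130.7   58.    85.7]
white [ 526  175   59   66 2665] [ 663.3 -259.9   53.1   51.4   53. ]
white [ 287  361  120   49 3840] [ 492.1 -395.7   44.2   92.6   76.1]
red [ 275  105   82   21 1456] [ 484.  -187.6   12.5   50.9   86.1]
yel [ 275  132   84   21 1748] [ 483.2 -204.9   12.8   52.4   85.3]
grn [ 274  160   85   21 1781] [ 481.5 -222.8   12.9   53.7   85.3]
blu [  220    68   194   279 30476] [ 479.5 -253.7  195.7  123.5   85.5]
blu [ 273  188   86   21 1797] [ 479.8 -240.9   13.1   55.1   85.3]
tin [193 179  22  21 350] [6.836e+02 2.630e+02 4.940e+01 5.090e+01 5.000e-01]
tin [367 185  21  21 330] [ 665.1 -157.3   46.3   50.4   44.2]
tin [236 186  21  21 340] [6.652e+02 1.599e+02 4.920e+01 4.840e+01 2.000e-01]
tin [280 187  20  21 326] [661.5  54.7  46.   49.   89.5]
tin [324 186  20  21 331] [662.6 -51.9  46.   49.1  89.2]
tin [407 190  21  21 328] [ 650.5 -252.6   46.    50.5   44. ]
```

View pics/w10.png

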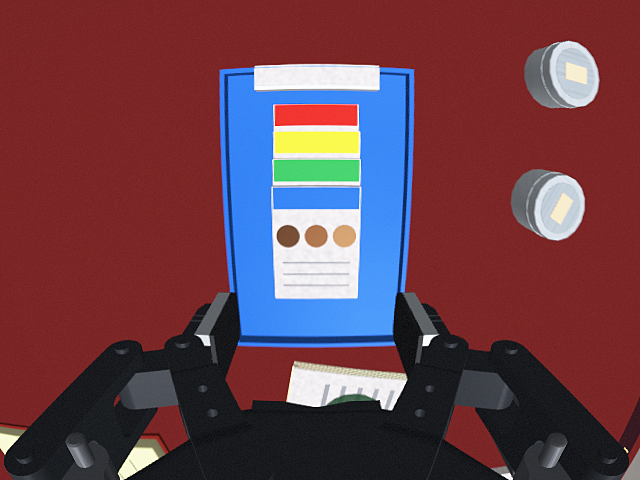

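All four cards are fanned correctly in the tray, with headers at rows 115, 142, 170 and 197. The tin furthest left has been knocked to (684,263) and I'm leaving it. Fetching the tin at (662.6,-51.9).

move_arm:
  targets:
    - {"dx": 0.818,"dy": 0.972,"dz": 0,"rx": 0,"ry": 0,"rz": 0.049}
    - {"dx": 0.818,"dy": 0.972,"dz": 0,"rx": 0,"ry": 0,"rz": 0.049}
    - {"dx": 0.818,"dy": 0.972,"dz": 0,"rx": 0,"ry": 0,"rz": 0.049}
    - {"dx": 0.818,"dy": 0.972,"dz": 0,"rx": 0,"ry": 0,"rz": 0.049}
    - {"dx": 0.818,"dy": 0.972,"dz": 0,"rx": 0,"ry": 0,"rz": 0.049}
    - {"dx": 0.818,"dy": 0.972,"dz": 0,"rx": 0,"ry": 0,"rz": 0.049}
    - {"dx": 0.818,"dy": 0.972,"dz": 0,"rx": 0,"ry": 0,"rz": 0.049}
    - {"dx": 0.818,"dy": 0.972,"dz": 0,"rx": 0,"ry": 0,"rz": 0.049}
    - {"dx": 0.818,"dy": 0.972,"dz": 0,"rx": 0,"ry": 0,"rz": 0.049}
    - {"dx": 0,"dy": 0,"dz": 0,"rx": 0,"ry": 0,"rz": 0}
  claw: 82

```text
t: 56.9
tcp_pos: [0.6631, -0.05, 0.111]
tool_rot: [0.651, 0.759, 0.0, -0.0]
force: [0.1, -0.5, -0.1]
finger_gap: 0.82
gripper_force: 0.0
```

```bash
cat > wt.py <<'E'
from det import *
im,M=look(sys.argv[1]);H=hsv(im);s,v=H[...,1],H[...,2]
for c,st,mm in blobs((s<60)&(v>170),500): print('lid',st,rect(mm,'wrist',.036,M))
E
python3 wt.py w11
```

```text
56.95 tcp [ 0.6621 -0.051   0.1109] gap 0.82
lid [ 302   42   82   81 5208] [662.   53.4  47.1  48.4   8.7]
lid [ 280  213   77   78 4527] [663.7 -51.2  47.5  50.4   8.8]
lid [ 573  217   67  263 7902] [1030.8 -202.6  105.5  480.    39.6]
lid [ 58 316  81  37 818] [ 502.3 -147.8   14.1   76.7   85.5]
lid [ 267  356   65   51 2269] [ 666.  -151.    46.    47.9   88.4]
```

move_arm:
  targets:
    - {"dx": 0.03,"dy": 0,"dz": -0.6,"rx": 0,"ry": 0,"rz": 0}
    - {"dx": 0,"dy": 0,"dz": -0.9,"rx": 0,"ry": 0,"rz": 0}
    - {"dx": 0,"dy": 0,"dz": -0.9,"rx": 0,"ry": 0,"rz": 0}
    - {"dx": 0,"dy": 0,"dz": -0.8,"rx": 0,"ry": 0,"rz": 0}
    - {"dx": 0,"dy": 0,"dz": -0.6,"rx": 0,"ry": 0,"rz": 0}
    - {"dx": 0,"dy": 0,"dz": -0.4,"rx": 0,"ry": 0,"rz": 0}
    - {"dx": 0,"dy": 0,"dz": -0.1,"rx": 0,"ry": 0,"rz": 0}
    - {"dx": 0,"dy": 0,"dz": 0,"rx": 0,"ry": 0,"rz": 0}
    - {"dx": 0,"dy": 0,"dz": 0,"rx": 0,"ry": 0,"rz": 0}
    - {"dx": 0,"dy": 0,"dz": 0,"rx": 0,"ry": 0,"rz": 0}

```text
t: 58.2
tcp_pos: [0.6635, -0.0519, 0.0047]
tool_rot: [0.652, 0.758, 0.0, 0.001]
force: [-0.2, 0.1, 0.6]
finger_gap: 0.819
gripper_force: 0.0
```

move_arm:
  targets:
    - {"dx": 0,"dy": 0,"dz": 0,"rx": 0,"ry": 0,"rz": 0}
    - {"dx": 0,"dy": 0,"dz": 0,"rx": 0,"ry": 0,"rz": 0}
    - {"dx": 0,"dy": 0,"dz": 0,"rx": 0,"ry": 0,"rz": 0}
    - {"dx": 0,"dy": 0,"dz": 0,"rx": 0,"ry": 0,"rz": 0}
    - {"dx": 0,"dy": 0,"dz": 0,"rx": 0,"ry": 0,"rz": 0}
    - {"dx": 0,"dy": 0,"dz": 0,"rx": 0,"ry": 0,"rz": 0}
    - {"dx": 0,"dy": 0,"dz": 0.5,"rx": 0,"ry": 0,"rz": 0}
    - {"dx": 0,"dy": 0,"dz": 1,"rx": 0,"ry": 0,"rz": 0}
    - {"dx": 0,"dy": 0,"dz": 1,"rx": 0,"ry": 0,"rz": 0}
    - {"dx": 0,"dy": 0,"dz": 1,"rx": 0,"ry": 0,"rz": 0}
  claw: 40

```text
t: 59.45
tcp_pos: [0.6625, -0.0518, 0.0921]
tool_rot: [0.652, 0.758, -0.0, -0.001]
force: [-0.6, -0.6, -0.8]
finger_gap: 0.548
gripper_force: 51.5
```

move_arm:
  targets:
    - {"dx": -0.513,"dy": 0.949,"dz": 1,"rx": 0,"ry": 0,"rz": 0}
    - {"dx": -0.513,"dy": 0.949,"dz": 1,"rx": 0,"ry": 0,"rz": 0}
    - {"dx": -0.513,"dy": 0.949,"dz": 1,"rx": 0,"ry": 0,"rz": 0}
    - {"dx": -0.513,"dy": 0.949,"dz": 0,"rx": 0,"ry": 0,"rz": 0}
    - {"dx": -0.513,"dy": 0.949,"dz": 0,"rx": 0,"ry": 0,"rz": 0}
    - {"dx": -0.513,"dy": 0.949,"dz": 0,"rx": 0,"ry": 0,"rz": 0}
    - {"dx": -0.513,"dy": 0.949,"dz": 0,"rx": 0,"ry": 0,"rz": 0}
    - {"dx": -0.513,"dy": 0.949,"dz": 0,"rx": 0,"ry": 0,"rz": 0}
    - {"dx": -0.513,"dy": 0.949,"dz": 0,"rx": 0,"ry": 0,"rz": 0}
    - {"dx": 0,"dy": 0,"dz": 0,"rx": 0,"ry": 0,"rz": 0}

```text
t: 60.7
tcp_pos: [0.5451, 0.1632, 0.1652]
tool_rot: [0.651, 0.759, -0.001, -0.001]
force: [0.3, -1.2, -1.4]
finger_gap: 0.547
gripper_force: 51.5
```

```bash
cat > wp.py <<'E'
from det import *
im,M=look(sys.argv[1]);H=hsv(im);h,s,v=H[...,0],H[...,1],H[...,2]
m=((s<60)&(v>150)).astype(np.uint8)
for c,st,mm in blobs(m,4000): print('pan?',st,rect(mm,'wrist',float(sys.argv[2]),M))
E
python3 wp.py w12 .134
```

```text
60.75 tcp [0.5463 0.1623 0.1655] gap 0.546
pan? [   57     0   299   210 60387] [467.1 250.9 161.5 122.7   8.6]
pan? [  250   284   133   113 11659] [550.2 123.3  74.   73.4  88.5]
pan? [ 585  299   55  181 5330] [856.5  33.4  67.4 316.9  41.5]
```

View pics/w12.png

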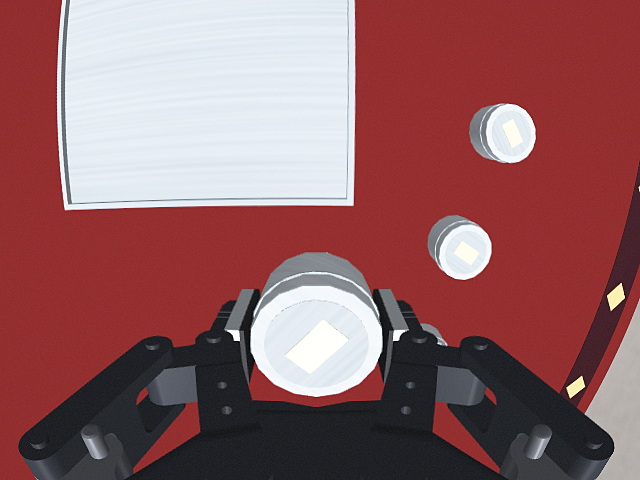

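Tin held at (316,330) and the pan is empty; its centre measures (465.8,259.4), in agreement. Placing.

move_arm:
  targets:
    - {"dx": -0.49,"dy": 0.949,"dz": 0,"rx": 0,"ry": 0,"rz": 0}
    - {"dx": -0.49,"dy": 0.949,"dz": 0,"rx": 0,"ry": 0,"rz": 0}
    - {"dx": -0.49,"dy": 0.949,"dz": 0,"rx": 0,"ry": 0,"rz": 0}
    - {"dx": 0,"dy": 0,"dz": -0.3,"rx": 0,"ry": 0,"rz": 0}
    - {"dx": 0,"dy": 0,"dz": -0.4,"rx": 0,"ry": 0,"rz": 0}
    - {"dx": 0,"dy": 0,"dz": -0.3,"rx": 0,"ry": 0,"rz": 0}
    - {"dx": 0,"dy": 0,"dz": -0.2,"rx": 0,"ry": 0,"rz": 0}
    - {"dx": 0,"dy": 0,"dz": -0.08,"rx": 0,"ry": 0,"rz": 0}
    - {"dx": 0,"dy": 0,"dz": 0,"rx": 0,"ry": 0,"rz": 0}
    - {"dx": 0,"dy": 0,"dz": 0,"rx": 0,"ry": 0,"rz": 0}

```text
t: 62.0
tcp_pos: [0.5112, 0.2328, 0.1348]
tool_rot: [0.652, 0.758, 0.0, 0.0]
force: [-0.5, -0.0, -1.1]
finger_gap: 0.548
gripper_force: 51.5
```

move_arm:
  targets:
    - {"dx": 0,"dy": 0,"dz": -0.1,"rx": 0,"ry": 0,"rz": 0}
    - {"dx": 0,"dy": 0,"dz": -0.1,"rx": 0,"ry": 0,"rz": 0}
    - {"dx": 0,"dy": 0,"dz": -0.1,"rx": 0,"ry": 0,"rz": 0}
    - {"dx": 0,"dy": 0,"dz": -0.05,"rx": 0,"ry": 0,"rz": 0}
    - {"dx": 0,"dy": 0,"dz": 0,"rx": 0,"ry": 0,"rz": 0}
    - {"dx": 0,"dy": 0,"dz": 0,"rx": 0,"ry": 0,"rz": 0}
    - {"dx": 0,"dy": 0,"dz": 0,"rx": 0,"ry": 0,"rz": 0}
    - {"dx": 0,"dy": 0,"dz": 0,"rx": 0,"ry": 0,"rz": 0}
    - {"dx": 0,"dy": 0,"dz": 0,"rx": 0,"ry": 0,"rz": 0}
    - {"dx": 0,"dy": 0,"dz": 0,"rx": 0,"ry": 0,"rz": 0}

```text
t: 63.25
tcp_pos: [0.511, 0.2328, 0.1258]
tool_rot: [0.652, 0.758, 0.0, 0.0]
force: [0.5, -0.2, 0.3]
finger_gap: 0.549
gripper_force: 51.5
```

move_arm:
  targets:
    - {"dx": 0,"dy": 0,"dz": 0,"rx": 0,"ry": 0,"rz": 0}
    - {"dx": 0,"dy": 0,"dz": 0,"rx": 0,"ry": 0,"rz": 0}
    - {"dx": 0,"dy": 0,"dz": 0,"rx": 0,"ry": 0,"rz": 0}
    - {"dx": 0,"dy": 0,"dz": 0,"rx": 0,"ry": 0,"rz": 0}
    - {"dx": 0,"dy": 0,"dz": 0.3,"rx": 0,"ry": 0,"rz": 0}
    - {"dx": 0,"dy": 0,"dz": 0.6,"rx": 0,"ry": 0,"rz": 0}
    - {"dx": 0,"dy": 0,"dz": 0.6,"rx": 0,"ry": 0,"rz": 0}
    - {"dx": 0,"dy": 0,"dz": 0.4,"rx": 0,"ry": 0,"rz": 0}
    - {"dx": 0,"dy": 0,"dz": 0,"rx": 0,"ry": 0,"rz": 0}
    - {"dx": 0,"dy": 0,"dz": 0,"rx": 0,"ry": 0,"rz": 0}
  claw: 70

```text
t: 64.5
tcp_pos: [0.5107, 0.2327, 0.1732]
tool_rot: [0.652, 0.758, -0.0, -0.0]
force: [0.3, -0.2, 0.1]
finger_gap: 0.702
gripper_force: 0.0
```

move_arm:
  targets:
    - {"dx": 0.755,"dy": -0.895,"dz": 0,"rx": 0,"ry": 0,"rz": 0}
    - {"dx": 0.755,"dy": -0.895,"dz": 0,"rx": 0,"ry": 0,"rz": 0}
    - {"dx": 0.755,"dy": -0.895,"dz": 0,"rx": 0,"ry": 0,"rz": 0}
    - {"dx": 0.755,"dy": -0.895,"dz": 0,"rx": 0,"ry": 0,"rz": 0}
    - {"dx": 0.755,"dy": -0.895,"dz": -0.6,"rx": 0,"ry": 0,"rz": 0}
    - {"dx": 0.755,"dy": -0.895,"dz": -0.6,"rx": 0,"ry": 0,"rz": 0}
    - {"dx": 0.755,"dy": -0.895,"dz": -0.6,"rx": 0,"ry": 0,"rz": 0}
    - {"dx": 0.755,"dy": -0.895,"dz": -0.6,"rx": 0,"ry": 0,"rz": 0}
    - {"dx": 0,"dy": 0,"dz": 0,"rx": 0,"ry": 0,"rz": 0}
    - {"dx": 0,"dy": 0,"dz": 0,"rx": 0,"ry": 0,"rz": 0}
  claw: 82

```text
t: 65.75
tcp_pos: [0.6611, 0.054, 0.1126]
tool_rot: [0.653, 0.758, -0.0, -0.001]
force: [0.1, 0.6, 1.2]
finger_gap: 0.818
gripper_force: 0.0
```

```bash
python3 wt.py w13; python3 - <<'E'
from h import *
t=cams.snapshot('top');s=cams.snapshot('scene');cv2.imwrite('pics/top2.png',t[:,:,::-1]);cv2.imwrite('pics/scene2.png',s[:,:,::-1])
a=t[220:330,110:260];b=s[190:300,380:530]
cv2.imwrite('pics/c2.png',cv2.hconcat([cv2.resize(a,None,fx=2.6,fy=2.6,interpolation=2),cv2.resize(b,None,fx=2.6,fy=2.6,interpolation=2)])[:,:,::-1])
E
```

```text
65.8 tcp [0.6612 0.0544 0.1131] gap 0.821
lid [   0    0  158   45 3138] [455.9 192.   37.5 157.6  83.2]
lid [ 314   37   82   81 5168] [666.6 161.9  48.3  48.5  14.9]
lid [597 175  26  40 551] [874.3 129.   22.4  22.4  45.3]
lid [ 282  203   77   83 4957] [662.1  57.2  47.4  53.5   7. ]
lid [ 574  219   66  261 7784] [1029.9 -100.4  104.6  478.2   39.3]
lid [410 294  38  54 601] [746.   15.8  14.3  49.8  33.2]
```

View pics/c2.png

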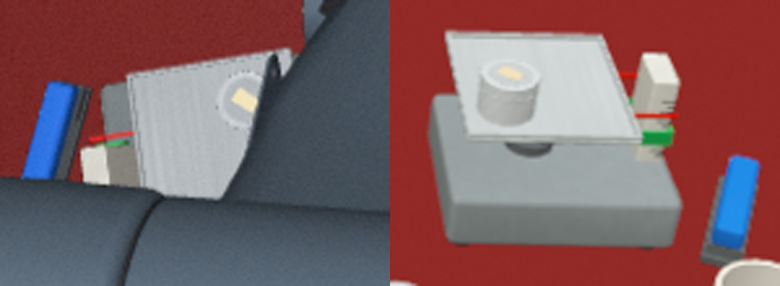

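Tin 1 stands upright on the pan. The pointer at crop row 116 is about 18 mm above the tab centre at row 137. Taking tin 2.

move_arm:
  targets:
    - {"dx": 0.02,"dy": 0.05,"dz": -0.6,"rx": 0,"ry": 0,"rz": 0}
    - {"dx": 0,"dy": 0,"dz": -0.9,"rx": 0,"ry": 0,"rz": 0}
    - {"dx": 0,"dy": 0,"dz": -0.9,"rx": 0,"ry": 0,"rz": 0}
    - {"dx": 0,"dy": 0,"dz": -0.8,"rx": 0,"ry": 0,"rz": 0}
    - {"dx": 0,"dy": 0,"dz": -0.6,"rx": 0,"ry": 0,"rz": 0}
    - {"dx": 0,"dy": 0,"dz": -0.4,"rx": 0,"ry": 0,"rz": 0}
    - {"dx": 0,"dy": 0,"dz": -0.15,"rx": 0,"ry": 0,"rz": 0}
    - {"dx": 0,"dy": 0,"dz": 0,"rx": 0,"ry": 0,"rz": 0}
    - {"dx": 0,"dy": 0,"dz": 0,"rx": 0,"ry": 0,"rz": 0}
    - {"dx": 0,"dy": 0,"dz": 0,"rx": 0,"ry": 0,"rz": 0}

```text
t: 67.15
tcp_pos: [0.6629, 0.055, 0.0052]
tool_rot: [0.652, 0.758, 0.0, 0.0]
force: [-0.2, -0.3, 0.2]
finger_gap: 0.817
gripper_force: 0.0
```

move_arm:
  targets:
    - {"dx": 0,"dy": 0,"dz": 0,"rx": 0,"ry": 0,"rz": 0}
    - {"dx": 0,"dy": 0,"dz": 0,"rx": 0,"ry": 0,"rz": 0}
    - {"dx": 0,"dy": 0,"dz": 0,"rx": 0,"ry": 0,"rz": 0}
    - {"dx": 0,"dy": 0,"dz": 0,"rx": 0,"ry": 0,"rz": 0}
    - {"dx": 0,"dy": 0,"dz": 0,"rx": 0,"ry": 0,"rz": 0}
    - {"dx": 0,"dy": 0,"dz": 0,"rx": 0,"ry": 0,"rz": 0}
    - {"dx": 0,"dy": 0,"dz": 0.5,"rx": 0,"ry": 0,"rz": 0}
    - {"dx": 0,"dy": 0,"dz": 1,"rx": 0,"ry": 0,"rz": 0}
    - {"dx": 0,"dy": 0,"dz": 1,"rx": 0,"ry": 0,"rz": 0}
    - {"dx": 0,"dy": 0,"dz": 1,"rx": 0,"ry": 0,"rz": 0}
  claw: 40

```text
t: 68.4
tcp_pos: [0.6619, 0.0551, 0.0926]
tool_rot: [0.652, 0.758, -0.0, -0.0]
force: [0.5, 0.2, -0.4]
finger_gap: 0.544
gripper_force: 51.5
```

move_arm:
  targets:
    - {"dx": -0.924,"dy": 0.664,"dz": 1,"rx": 0,"ry": 0,"rz": 0}
    - {"dx": -0.924,"dy": 0.664,"dz": 1,"rx": 0,"ry": 0,"rz": 0}
    - {"dx": -0.924,"dy": 0.664,"dz": 1,"rx": 0,"ry": 0,"rz": 0}
    - {"dx": -0.924,"dy": 0.664,"dz": 1,"rx": 0,"ry": 0,"rz": 0}
    - {"dx": -0.924,"dy": 0.664,"dz": 0,"rx": 0,"ry": 0,"rz": 0}
    - {"dx": -0.924,"dy": 0.664,"dz": 0,"rx": 0,"ry": 0,"rz": 0}
    - {"dx": -0.924,"dy": 0.664,"dz": 0,"rx": 0,"ry": 0,"rz": 0}
    - {"dx": -0.924,"dy": 0.664,"dz": 0,"rx": 0,"ry": 0,"rz": 0}
    - {"dx": -0.924,"dy": 0.664,"dz": 0,"rx": 0,"ry": 0,"rz": 0}
    - {"dx": -0.924,"dy": 0.664,"dz": 0,"rx": 0,"ry": 0,"rz": 0}

```text
t: 69.65
tcp_pos: [0.4302, 0.2214, 0.1922]
tool_rot: [0.652, 0.758, -0.0, -0.0]
force: [-0.2, -0.2, -1.0]
finger_gap: 0.549
gripper_force: 51.6
```

```bash
python3 wp.py w14 .124
```

```text
69.7 tcp [0.4259 0.2226 0.1918] gap 0.549
pan? [  246     0   270   396 75114] [467.3 249.1 167.4 262.6   6.9]
```

View pics/w14.png

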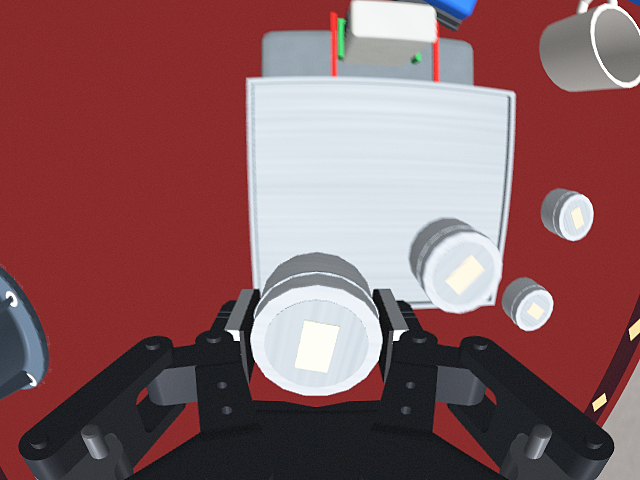

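Tin 2 held at (316,330) above the empty pan corner; tin 1 sits at (455,265). Lowering.

move_arm:
  targets:
    - {"dx": 0,"dy": 0,"dz": 0,"rx": 0,"ry": 0,"rz": 0}
    - {"dx": 0,"dy": 0,"dz": -0.5,"rx": 0,"ry": 0,"rz": 0}
    - {"dx": 0,"dy": 0,"dz": -0.7,"rx": 0,"ry": 0,"rz": 0}
    - {"dx": 0,"dy": 0,"dz": -0.6,"rx": 0,"ry": 0,"rz": 0}
    - {"dx": 0,"dy": 0,"dz": -0.4,"rx": 0,"ry": 0,"rz": 0}
    - {"dx": 0,"dy": 0,"dz": -0.3,"rx": 0,"ry": 0,"rz": 0}
    - {"dx": 0,"dy": 0,"dz": -0.2,"rx": 0,"ry": 0,"rz": 0}
    - {"dx": 0,"dy": 0,"dz": -0.2,"rx": 0,"ry": 0,"rz": 0}
    - {"dx": 0,"dy": 0,"dz": -0.1,"rx": 0,"ry": 0,"rz": 0}
    - {"dx": 0,"dy": 0,"dz": 0,"rx": 0,"ry": 0,"rz": 0}

```text
t: 70.95
tcp_pos: [0.4316, 0.221, 0.1172]
tool_rot: [0.652, 0.758, 0.0, 0.0]
force: [-0.6, -0.6, -0.1]
finger_gap: 0.548
gripper_force: 51.8
```

move_arm:
  targets:
    - {"dx": 0,"dy": 0,"dz": 0,"rx": 0,"ry": 0,"rz": 0}
    - {"dx": 0,"dy": 0,"dz": 0,"rx": 0,"ry": 0,"rz": 0}
    - {"dx": 0,"dy": 0,"dz": 0,"rx": 0,"ry": 0,"rz": 0}
    - {"dx": 0,"dy": 0,"dz": 0,"rx": 0,"ry": 0,"rz": 0}
    - {"dx": 0,"dy": 0,"dz": 0.3,"rx": 0,"ry": 0,"rz": 0}
    - {"dx": 0,"dy": 0,"dz": 0.6,"rx": 0,"ry": 0,"rz": 0}
    - {"dx": 0,"dy": 0,"dz": 0.8,"rx": 0,"ry": 0,"rz": 0}
    - {"dx": 0,"dy": 0,"dz": 0.9,"rx": 0,"ry": 0,"rz": 0}
    - {"dx": 0,"dy": 0,"dz": 0.4,"rx": 0,"ry": 0,"rz": 0}
    - {"dx": 0,"dy": 0,"dz": 0,"rx": 0,"ry": 0,"rz": 0}
  claw: 68

```text
t: 72.2
tcp_pos: [0.4318, 0.2211, 0.1927]
tool_rot: [0.652, 0.758, 0.001, 0.001]
force: [0.1, 1.2, -0.2]
finger_gap: 0.681
gripper_force: 0.0
```

move_arm:
  targets:
    - {"dx": 0.938,"dy": -0.24,"dz": 0,"rx": 0,"ry": 0,"rz": 0}
    - {"dx": 0.938,"dy": -0.24,"dz": 0,"rx": 0,"ry": 0,"rz": 0}
    - {"dx": 0.938,"dy": -0.24,"dz": 0,"rx": 0,"ry": 0,"rz": 0}
    - {"dx": 0.938,"dy": -0.24,"dz": 0,"rx": 0,"ry": 0,"rz": 0}
    - {"dx": 0.938,"dy": -0.24,"dz": 0,"rx": 0,"ry": 0,"rz": 0}
    - {"dx": 0.938,"dy": -0.24,"dz": 0,"rx": 0,"ry": 0,"rz": 0}
    - {"dx": 0.938,"dy": -0.24,"dz": 0,"rx": 0,"ry": 0,"rz": 0}
    - {"dx": 0.938,"dy": -0.24,"dz": -0.4,"rx": 0,"ry": 0,"rz": 0}
    - {"dx": 0.938,"dy": -0.24,"dz": -1,"rx": 0,"ry": 0,"rz": 0}
    - {"dx": 0.938,"dy": -0.24,"dz": -1,"rx": 0,"ry": 0,"rz": 0}
  claw: 82

```text
t: 73.45
tcp_pos: [0.666, 0.1607, 0.13]
tool_rot: [0.652, 0.758, -0.001, -0.001]
force: [-0.0, -0.5, 0.4]
finger_gap: 0.817
gripper_force: 0.0
```

move_arm:
  targets:
    - {"dx": 0,"dy": 0,"dz": -0.4,"rx": 0,"ry": 0,"rz": 0}
    - {"dx": 0,"dy": 0,"dz": 0,"rx": 0,"ry": 0,"rz": 0}
    - {"dx": 0,"dy": 0,"dz": 0,"rx": 0,"ry": 0,"rz": 0}
    - {"dx": 0,"dy": 0,"dz": 0,"rx": 0,"ry": 0,"rz": 0}
    - {"dx": 0,"dy": 0,"dz": 0,"rx": 0,"ry": 0,"rz": 0}
    - {"dx": 0,"dy": 0,"dz": 0,"rx": 0,"ry": 0,"rz": 0}
    - {"dx": 0,"dy": 0,"dz": 0,"rx": 0,"ry": 0,"rz": 0}
    - {"dx": 0,"dy": 0,"dz": 0,"rx": 0,"ry": 0,"rz": 0}
    - {"dx": 0,"dy": 0,"dz": 0,"rx": 0,"ry": 0,"rz": 0}
    - {"dx": 0,"dy": 0,"dz": 0,"rx": 0,"ry": 0,"rz": 0}

```text
t: 74.7
tcp_pos: [0.6659, 0.161, 0.122]
tool_rot: [0.652, 0.758, -0.0, -0.0]
force: [-0.5, -0.1, -0.3]
finger_gap: 0.819
gripper_force: 0.0
```

```bash
python3 wt.py w15; cat > ptr.py <<'E'
from det import *
# predicted pixels of pointer tab on the scene camera; red/green blobs near the column
s=cams.snapshot('scene');cv2.imwrite(f'pics/{sys.argv[1]}.png',s[:,:,::-1])
H=hsv(s)[200:262,468:500];h,S,v=H[...,0],H[...,1],H[...,2]
g=(h>45)&(h<85)&(S>120);r=((h<4)|(h>176))&(S>190)&(v>185)
for nm,m in(('tab',g),('ptr',r)):
    for c,st,mm in blobs(m,4): print(nm,np.round(c+[468,200],1),st)
print('col px', [np.round(px('scene',[465.5e-3-.15*.101-.0*1, .2595+.989*.101, z]),1).tolist() for z in(.08,.1,.12)])
E
python3 ptr.py scene3; python3 - <<'E'
import sys;sys.path.insert(0,'.')
import cv2
b=cv2.imread('pics/scene3.png')[190:300,380:530]
cv2.imwrite('pics/c3.png',cv2.resize(b,None,fx=4,fy=4,interpolation=2))
E
```

```text
74.75 tcp [0.6659 0.161  0.122 ] gap 0.82
lid [    0     0    95   186 13098] [439.  259.2 106.7 160.7   8.7]
lid [  99    0   48  175 7689] [518.9 254.2  37.6 126.1   7.7]
lid [ 332   51   79   77 4638] [683.9 264.7  48.9  47.4  53.7]
lid [ 567  173   73  307 9717] [1038.9   10.8  124.3  540.5   38.1]
lid [ 283  203   74   75 4215] [666.8 164.2  47.4  49.8   8.5]
tab [482.5 242.6] [ 9 40 12  6 55]
ptr [470.5 222. ] [ 0 22  6  1  6]
ptr [476.5 238. ] [ 6 38  6  1  6]
ptr [484.5 238. ] [13 38  8  1  8]
col px [[477.6, 238.1], [479.3, 230.8], [481.1, 223.3]]
```

View pics/c3.png

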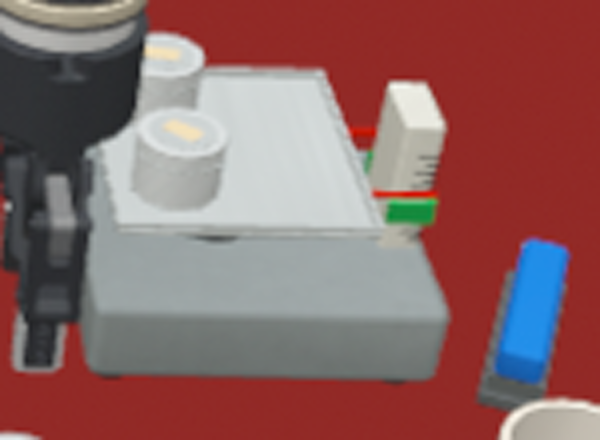

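Two tins are on the pan. The pointer at row 238 is about 11 mm above the tab centre (row 242.6), so one more tin should land it. Fetching tin 3.

move_arm:
  targets:
    - {"dx": 0.02,"dy": 0.06,"dz": -0.6,"rx": 0,"ry": 0,"rz": 0}
    - {"dx": 0,"dy": 0,"dz": -0.9,"rx": 0,"ry": 0,"rz": 0}
    - {"dx": 0,"dy": 0,"dz": -0.9,"rx": 0,"ry": 0,"rz": 0}
    - {"dx": 0,"dy": 0,"dz": -0.9,"rx": 0,"ry": 0,"rz": 0}
    - {"dx": 0,"dy": 0,"dz": -0.7,"rx": 0,"ry": 0,"rz": 0}
    - {"dx": 0,"dy": 0,"dz": -0.5,"rx": 0,"ry": 0,"rz": 0}
    - {"dx": 0,"dy": 0,"dz": -0.2,"rx": 0,"ry": 0,"rz": 0}
    - {"dx": 0,"dy": 0,"dz": 0,"rx": 0,"ry": 0,"rz": 0}
    - {"dx": 0,"dy": 0,"dz": 0,"rx": 0,"ry": 0,"rz": 0}
    - {"dx": 0,"dy": 0,"dz": 0,"rx": 0,"ry": 0,"rz": 0}

```text
t: 76.05
tcp_pos: [0.667, 0.1626, 0.0054]
tool_rot: [0.652, 0.758, 0.001, 0.001]
force: [0.0, -0.9, 0.5]
finger_gap: 0.821
gripper_force: 0.0
```

move_arm:
  targets:
    - {"dx": 0,"dy": 0,"dz": 0,"rx": 0,"ry": 0,"rz": 0}
    - {"dx": 0,"dy": 0,"dz": 0,"rx": 0,"ry": 0,"rz": 0}
    - {"dx": 0,"dy": 0,"dz": 0,"rx": 0,"ry": 0,"rz": 0}
    - {"dx": 0,"dy": 0,"dz": 0,"rx": 0,"ry": 0,"rz": 0}
    - {"dx": 0,"dy": 0,"dz": 0,"rx": 0,"ry": 0,"rz": 0}
    - {"dx": 0,"dy": 0,"dz": 0,"rx": 0,"ry": 0,"rz": 0}
    - {"dx": 0,"dy": 0,"dz": 0.5,"rx": 0,"ry": 0,"rz": 0}
    - {"dx": 0,"dy": 0,"dz": 1,"rx": 0,"ry": 0,"rz": 0}
    - {"dx": 0,"dy": 0,"dz": 1,"rx": 0,"ry": 0,"rz": 0}
    - {"dx": 0,"dy": 0,"dz": 1,"rx": 0,"ry": 0,"rz": 0}
  claw: 40

```text
t: 77.3
tcp_pos: [0.6657, 0.1625, 0.0925]
tool_rot: [0.652, 0.758, -0.001, -0.001]
force: [0.5, 0.2, -0.8]
finger_gap: 0.546
gripper_force: 51.6
```

move_arm:
  targets:
    - {"dx": 0,"dy": 0,"dz": 1,"rx": 0,"ry": 0,"rz": 0}
    - {"dx": 0,"dy": 0,"dz": 1,"rx": 0,"ry": 0,"rz": 0}
    - {"dx": -0.951,"dy": 0.777,"dz": 1,"rx": 0,"ry": 0,"rz": 0}
    - {"dx": -0.951,"dy": 0.777,"dz": 1,"rx": 0,"ry": 0,"rz": 0}
    - {"dx": -0.951,"dy": 0.777,"dz": 0,"rx": 0,"ry": 0,"rz": 0}
    - {"dx": -0.951,"dy": 0.777,"dz": 0,"rx": 0,"ry": 0,"rz": 0}
    - {"dx": -0.951,"dy": 0.777,"dz": 0,"rx": 0,"ry": 0,"rz": 0}
    - {"dx": -0.951,"dy": 0.777,"dz": 0,"rx": 0,"ry": 0,"rz": 0}
    - {"dx": -0.951,"dy": 0.777,"dz": 0,"rx": 0,"ry": 0,"rz": 0}
    - {"dx": 0,"dy": 0,"dz": 0,"rx": 0,"ry": 0,"rz": 0}

```text
t: 78.55
tcp_pos: [0.4973, 0.2994, 0.1919]
tool_rot: [0.651, 0.759, -0.001, -0.001]
force: [0.4, -0.7, -0.9]
finger_gap: 0.546
gripper_force: 51.6
```

```bash
python3 wp.py w16 .114
```

```text
78.6 tcp [0.499  0.2988 0.192 ] gap 0.544
pan? [  139   119   252   280 49140] [464.6 274.6 162.6 199.5   8.6]
pan? [ 587  309   53  171 4913] [900.6 111.   83.5 392.1  41.8]
```

View pics/w16.png

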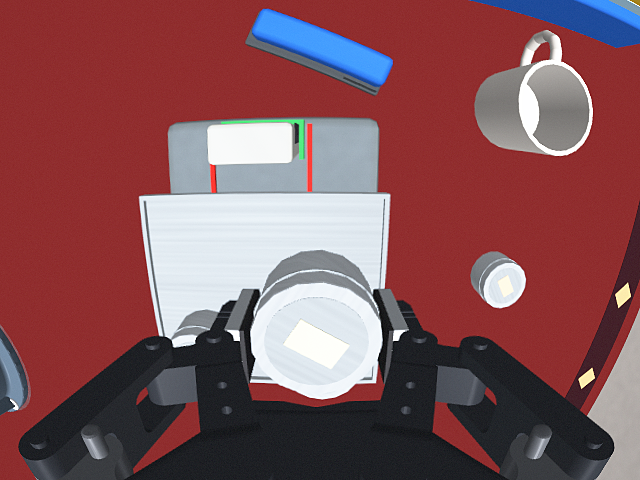

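Tin 3 held at (317,335) over the free pan corner; bystanders clear. Lowering.

move_arm:
  targets:
    - {"dx": 0,"dy": 0,"dz": -0.5,"rx": 0,"ry": 0,"rz": 0}
    - {"dx": 0,"dy": 0,"dz": -0.8,"rx": 0,"ry": 0,"rz": 0}
    - {"dx": 0,"dy": 0,"dz": -0.7,"rx": 0,"ry": 0,"rz": 0}
    - {"dx": 0,"dy": 0,"dz": -0.5,"rx": 0,"ry": 0,"rz": 0}
    - {"dx": 0,"dy": 0,"dz": -0.3,"rx": 0,"ry": 0,"rz": 0}
    - {"dx": 0,"dy": 0,"dz": -0.2,"rx": 0,"ry": 0,"rz": 0}
    - {"dx": 0,"dy": 0,"dz": -0.2,"rx": 0,"ry": 0,"rz": 0}
    - {"dx": 0,"dy": 0,"dz": -0.2,"rx": 0,"ry": 0,"rz": 0}
    - {"dx": 0,"dy": 0,"dz": -0.1,"rx": 0,"ry": 0,"rz": 0}
    - {"dx": 0,"dy": 0,"dz": 0,"rx": 0,"ry": 0,"rz": 0}

```text
t: 79.85
tcp_pos: [0.5002, 0.2986, 0.1046]
tool_rot: [0.652, 0.758, 0.0, 0.0]
force: [0.3, -1.6, -0.6]
finger_gap: 0.547
gripper_force: 51.7
```

move_arm:
  targets:
    - {"dx": 0,"dy": 0,"dz": 0,"rx": 0,"ry": 0,"rz": 0}
    - {"dx": 0,"dy": 0,"dz": 0,"rx": 0,"ry": 0,"rz": 0}
    - {"dx": 0,"dy": 0,"dz": 0,"rx": 0,"ry": 0,"rz": 0}
    - {"dx": 0,"dy": 0,"dz": 0,"rx": 0,"ry": 0,"rz": 0}
    - {"dx": 0,"dy": 0,"dz": 0.3,"rx": 0,"ry": 0,"rz": 0}
    - {"dx": 0,"dy": 0,"dz": 0.6,"rx": 0,"ry": 0,"rz": 0}
    - {"dx": 0,"dy": 0,"dz": 0.8,"rx": 0,"ry": 0,"rz": 0}
    - {"dx": 0,"dy": 0,"dz": 1,"rx": 0,"ry": 0,"rz": 0}
    - {"dx": 0,"dy": 0,"dz": 1,"rx": 0,"ry": 0,"rz": 0}
    - {"dx": 0,"dy": 0,"dz": 1,"rx": 0,"ry": 0,"rz": 0}
  claw: 68

```text
t: 81.1
tcp_pos: [0.5002, 0.2985, 0.2242]
tool_rot: [0.652, 0.758, 0.001, 0.0]
force: [0.5, -0.1, 0.4]
finger_gap: 0.679
gripper_force: 0.0
```

move_arm:
  targets:
    - {"dx": 0,"dy": -1,"dz": 0,"rx": 0,"ry": 0,"rz": 0}
    - {"dx": 0,"dy": -1,"dz": 0,"rx": 0,"ry": 0,"rz": 0}
    - {"dx": 0,"dy": -1,"dz": 0,"rx": 0,"ry": 0,"rz": 0}
    - {"dx": 0,"dy": -1,"dz": 0,"rx": 0,"ry": 0,"rz": 0}
    - {"dx": 0,"dy": -1,"dz": 0,"rx": 0,"ry": 0,"rz": 0}
    - {"dx": 0,"dy": -1,"dz": 0,"rx": 0,"ry": 0,"rz": 0}
    - {"dx": 0,"dy": -1,"dz": 0,"rx": 0,"ry": 0,"rz": 0}
    - {"dx": 0,"dy": -1,"dz": 0,"rx": 0,"ry": 0,"rz": 0}
    - {"dx": 0,"dy": -1,"dz": 0,"rx": 0,"ry": 0,"rz": 0}
    - {"dx": 0,"dy": -1,"dz": 0,"rx": 0,"ry": 0,"rz": 0}

```text
t: 82.35
tcp_pos: [0.5003, 0.0476, 0.2233]
tool_rot: [0.652, 0.758, 0.001, 0.001]
force: [-0.0, -0.2, -0.3]
finger_gap: 0.681
gripper_force: 0.0
```

```bash
python3 ptr.py scene4; python3 - <<'E'
from h import *
t=cams.snapshot('top');cv2.imwrite('pics/top4.png',t[:,:,::-1])
a=cv2.resize(cv2.imread('pics/scene4.png')[190:300,380:530],(600,440),interpolation=2);b=cv2.resize(t[165:325,100:520,::-1],(600,228*600//600),interpolation=2)[:160]
b=cv2.resize(np.ascontiguousarray(t[165:325,100:520,::-1]),(420,160))
b=cv2.copyMakeBorder(b,0,0,0,180,0)
cv2.imwrite('pics/c4.png',cv2.vconcat([a,b]))
E
```

```text
tab [487.5 239.5] [19 39  2  2  4]
tab [482.9 244.4] [ 9 44 11  2 17]
ptr [475. 242.] [ 4 42  7  1  7]
col px [[477.6, 238.1], [479.3, 230.8], [481.1, 223.3]]
```

View pics/c4.png

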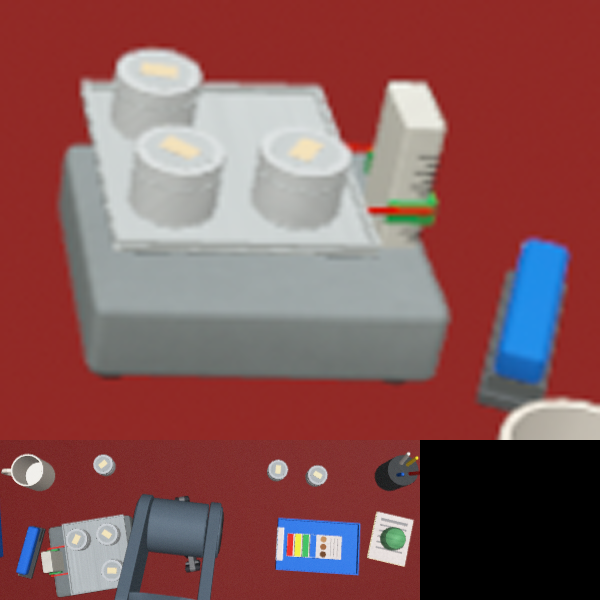

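The pointer (crop row 210) sits mid-tab and all three tins are upright. The cards and paperweight are in place and nothing else has been disturbed. Handing in.

```bash
python3 -c "
from station import order
print(order.sign_off())"
```

```text
the job is handed in; nothing more can be done
None
```

Job handed in at about 82 s: paperweight on the slips, three tins upright on the pan with the pointer mid-tab, and the red, yellow, green and blue cards fanned square in the tray; the sign-off gave no verdict.

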